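Balance a glass mobile's arm over an edge and hang it level

ROBOT

A 7-joint arm with a two-finger parallel gripper is mounted at the origin on the work surface. World frame = base frame: x ahead of the robot, y to its left, z up, the work surface at z = 0. Lengths are in m, angles in rad, forces in N, time in s.
With the tool pointing down it reaches from about 0.425 to 0.975 m from the base axis. Payload 16.7 kg.
Tool frame: the origin (TCP) lies at the centre of the arm's flange, where the gripper is bolted on; the fingertips stand 173 mm ahead of it and the grasp point (between the pads) lies 155 mm ahead of it (manip.finger_overhang is the distance from the TCP to the fingertips, in m); z points along the fingers, y is the line along which they close (so a half turn about z gives the same grasp; the last joint's range is limited). The gripper opens to 85 mm and grips with 20 to 120 N. Pads are 22 mm wide; open, the fingers measure 114 mm over their backs; the gripper's body (76 mm by 85 mm) begins 54 mm behind the grasp point. The pads swing forward as they close: fully open they stand 13 mm farther back than shut.
Start: joints at [1.024, 0.426, 0.074, 1.606, -0.034, 1.111, -0.067], TCP at [0.261, -0.622, 0.405] pointing down, gripper open.
Joint ranges: [-2.85, 2.85], [-0.5, 2.14], [-1.23, 1.37], [0.21, 2.46], [-1.02, 4.16], [0.16, 2.05], [-2.73, 2.73]. Speed limits (rad/s): [1.89, 1.89, 2.39, 2.39, 3.01, 3.01, 3.01].

INTERFACE

Orientations are given as a rotation vector (axis times angle).
In Python, from cell import manip, snapshot, job gives the robot as it stands.
- The arm moves only by the tool carry_out, never from a script. Its argument "increments" is a list of rows, each an object with "turn": the turn, a rotation vector about the world's x, y, z in degrees, a list of three; "linear": the shift along the world's x, y, z in mm, a list of three; "claw": the closure, from 0 (fully open) to 1 (shut). In form: [{"turn": [rx, ry, rz], "linear": [tx, ty, tz], "claw": claw}, ...]. A call has 1 to 8 rows; each row is the pose to reach, as a shift and turn from the pose commanded when the call began; what a row does not reach only later rows make up. A row lasts 1/8 s, in which the tool goes at most 62.5 mm and 10.7 degrees, less where a joint would pass 70% of its speed; a pose out of reach is approached as far as the arm can. A call with a gripper value outside its range is refused whole. The fingers move at their own pace and stop on an object; "grip_force" is the grip in N (left out, the last holds). Time passes only in rows, so rows that repeat a pose let the fingers close. It gives the time, the measured TCP pose, the force, the opening and the grip force at its end, in the units of the state.
- manip.get_state(): the state, without advancing time (a new reading comes with each control period).
- snapshot(name): name is "side" or "top" or "wrist"; returns a dict with "pixels" (480x640x3 uint8, red, green, blue), "vertical_fov" (degrees; the focal length in pixels is half the picture's height over the tangent of half this angle, whatever the lens; pixels are square), "cx", "cy" (the principal point, pixels), "dist_coeffs" ([k1, k2, p1, p2, k3] as OpenCV has them; the pictures are not rectified), "position" and "rotation" of the camera in the world. Camera axes: x right, y up, looking along -z (the intrinsics and any distortion apply to the point x, -y, -z); pixel columns grow to the right and rows downward; lengths in m; the calibration is good to about 2 mm. A picture is of the moment at which its call begins. There is no depth.
- job.close_job(): hands the job in; it is judged then, once.
The state is a dict: "time_s": time; "joint_pos": joint angles; "dq": joint speeds; "tau": joint torques, N m; "ee_pos": TCP position; "ee_rot": TCP orientation; "contact_force": force on the tool from outside, world axes, zero at the start; "wrist_torque": the same for the moment, N m; "width": opening from 0.0 (shut) to 1.0 (fully open); "finger_force": force on a finger pad.
Only numpy, scipy, OpenCV 4.12 (cv2) and the standard library are available. Lean on these libraries where they do the work, as an engineer would, in place of code of your own. Each camera call takes 0.05 s, during which the arm holds its last target. There are 200 camera calls.

TASK

This mobile arm - the straight bar with a glass ring glued on at each end - has to hang level, and nobody knows what the glass weighs. Lay it across the edge of the light box that faces the hanging stand and slide it out until it tips by itself to find its balance point, then slide the hanger along the bar to that point and hang the arm by its hanger on the stand's hook, so that it hangs freely, level and still. Leave the other things on the table where they are.

Things in the scene. Friction and masses are not known exactly. Their poses are not given: they have to be found in the camera images.
- bar_mid (a point): Centre of the loose mobile arm: a straight steel bar (box section) 340 mm long, 16 wide, 10 high, lying on the table, rings up. x runs along it to the big-ring end, y across, z up. The arm weighs 0.2 to 0.34 kg; the rings are hand-cast, their weights unknown: the balance point lies anywhere from 10 mm off the bar's middle on the small ring's side to 60 mm on the big ring's
- big_ring_mid (a point): Centre of the big glass ring, 60 mm across, 14 mm thick, hole 26 mm, glued flat on top of the bar, 145 mm from the bar's middle (it reaches 5 mm past the bar's end)
- small_ring_mid (a point): Centre of the small glass ring, 48 mm across, 10 mm thick, hole 20 mm, glued flat on top of the bar at the other end, 145 mm from the bar's middle
- hanger (a joint): Position of the sliding hanger along the bar, in m: 0 with the hanger's centre at the bar's middle, growing towards the big ring; from -0.10 to 0.10. A push of about 0.6 N along the bar slides it, and it stays where it is left
- hanger_grip (a point): Grip point between the two legs of the hanger's bail, 44 mm above the bar's underside (axes as the bar's). The legs, upright aluminium straps 2 mm thick and 8 mm wide, stand one ahead of the other along the bar, 18 mm over their outsides and 14 mm between, and can be pinched from above. They stand on a 20 mm long saddle that rides on the bar, its top 12 mm above the bar's underside
- hanger_top (a point): Inside of the round top that joins the legs of the bail, where it hangs on the hook: 81 mm above the bar's underside (outside 83 mm). The bail is a closed loop: one looks through it across the bar. The hanger weighs 8 g, so while it is parked off to the side the arm tips 1 to 4 mm nearer to it than where it will balance once the hanger is moved
- lightbox_edge (a point): Middle of the top edge of the light box that faces the stand (its -y side), to tip the bar over. The box is fixed, 220 mm (its x, along this edge) by 300 mm (its y), 30 mm high. The point's y axis points from the edge across the top, away from the overhang; z up. Stray glass rings lie on the half of the top farther from the robot; the half nearer it is free
- lightbox: The light box, origin at the centre of its underside, axes as above
- hook_seat (a point): Point on top of the stand's hook arm where the hanger is to hang. The arm is a level steel rod 5 mm thick, its top 247.5 mm above the table, reaching towards the robot; the point's -x axis points along it to its free end, 23 mm farther on, where the tip turns up 10 mm. The stand's upright (boss 26 mm wide; top 272 mm high) is 118 mm behind this point
- stand: The hanging stand, fixed; origin under its upright rod; foot 140 by 160 mm
- bar: The mobile arm as a whole with rings and hanger; origin at the middle of the bar's underside, axes as bar_mid's
- ring_a: Bystander: loose glass ring lying on the light box, 52 mm across, origin under its centre
- ring_b: Bystander: loose glass ring lying on the light box, 44 mm across, origin under its centre
- ring_c: Bystander: loose glass ring on the table, 48 mm across, origin under its centre
- ring_d: Bystander: loose glass ring on the table, 56 mm across, origin under its centre
- pliers: Bystander: pliers lying on the table, 165 mm long, origin under the rivet
- scissors: Bystander: scissors lying on the table, 180 mm long, origin under the rivet
- mug: Bystander: white mug, 82 mm across, 90 mm high, origin under its centre
- dish: Bystander: glass bowl, 130 mm across, 45 mm high, origin under its centre

How it is judged:
By the outcome, as a careful person would: the job done as asked, in the order asked, and still so for the second after the job is handed in, with the robot touching nothing.
It also fails if it takes over 64 s, if anything falls off the work surface, if the arm or the gripper's body presses on something with over 40 N, if the wrist force passes 120 N, or if a joint passes its speed limit or range.

## Working session

There is one attempt and no reset: what is moved stays moved. The work goes in short steps, Python scripts to look and compute and a tool call to move; the robot and the scene stay as the last step left them, time stands still between calls to the robot, and variables do not carry over. Pictures are saved under pics/ and viewed, at most 10 in all, crops included, and the job is handed in when it is done.

Besides the shell and the picture viewer there is one more tool, called as name(argument=value, ...) on one line, values as JSON. carry_out: Moves the arm, as the interface text tells. Its arguments: {"type":"object","properties":{"increments":{"type":"array","items":{"type":"object","properties":{"turn":{"type":"array","items":{"type":"number"}},"linear":{"type":"array","items":{"type":"number"}},"claw":{"type":"number"}}}},"grip_force":{"type":"number"}},"required":["increments"]}

```bash
mkdir -p pics
cat > h.py <<'E'
import numpy as np, cv2
from scipy.spatial.transform import Rotation as R
from cell import manip, snapshot, job
def cam(s):
    f=240/np.tan(np.radians(s["vertical_fov"])/2)
    K=np.array([[f,0,s["cx"]],[0,f,s["cy"]],[0,0,1]]);return K,np.array(s["dist_coeffs"],float)
def rot(s):
    r=np.array(s["rotation"],float)
    return r if r.shape==(3,3) else (R.from_rotvec(r).as_matrix() if r.size==3 else R.from_quat(r).as_matrix())
def onplane(s,uv,z):
    K,d=cam(s);p=cv2.undistortPoints(np.array(uv,float).reshape(-1,1,2),K,d).reshape(-1,2)
    D=np.c_[p[:,0],-p[:,1],-np.ones(len(p))]@rot(s).T;o=np.array(s["position"])
    return o+D*((z-o[2])/D[:,2])[:,None]
def proj(s,P):
    K,d=cam(s);c=(np.array(P,float).reshape(-1,3)-np.array(s["position"]))@rot(s)*[1,-1,-1]
    return cv2.projectPoints(c,np.zeros(3),np.zeros(3),K,d)[0].reshape(-1,2)
def snap(n,f=None):
    s=snapshot(n)
    if f: cv2.imwrite(f"pics/{f}.png",s["pixels"][:,:,::-1])
    return s
import pickle
def keep(s,f): pickle.dump(s,open(f"pics/{f}.pkl","wb"))
def load(f): return pickle.load(open(f"pics/{f}.pkl","rb"))
E
python3 - <<'E'
from h import *
for n in("top","side"):
    s=snap(n,n+"1");keep(s,n+"1");print(n,s["position"],s["rotation"],s["vertical_fov"],s["dist_coeffs"])
print(manip.get_state())
E
```

```text
top [0.28005231 0.00360163 1.80722053] [ 0.16066367 -0.15282405 -1.58249042] 43.36024682584957 [-0.15770555  0.          0.          0.          0.        ]
side [0.47205888 1.11803071 0.94685782] [ 0.06156361 -1.38725904 -2.69359605] 49.02866511707597 [-0.12381628  0.          0.          0.          0.        ]
{'time_s': 0.1, 'joint_pos': array([ 1.02349394,  0.42665765,  0.07385482,  1.60649314, -0.03413848,
        1.11081095, -0.06710691]), 'dq': array([-0.00082276, -0.0018869 ,  0.00031795, -0.0006636 , -0.00011612,
        0.00150789, -0.00072049]), 'tau': array([ 1.30443290e-02, -9.51532888e+01,  3.77332628e+00, -4.64399278e+01,
        1.96994439e-02,  6.68563473e-03, -6.36807795e-05]), 'ee_pos': array([ 0.26142633, -0.62215364,  0.40411044]), 'ee_rot': array([-3.07861332e+00, -6.20455439e-01,  4.09994982e-04]), 'contact_force': array([-0.74040017,  0.49560165, -0.09322459]), 'wrist_torque': array([ 0.01482067, -0.01921444, -0.01385788]), 'finger_force': 0.0, 'width': 1.0012964657596561}
```

View pics/top1.png

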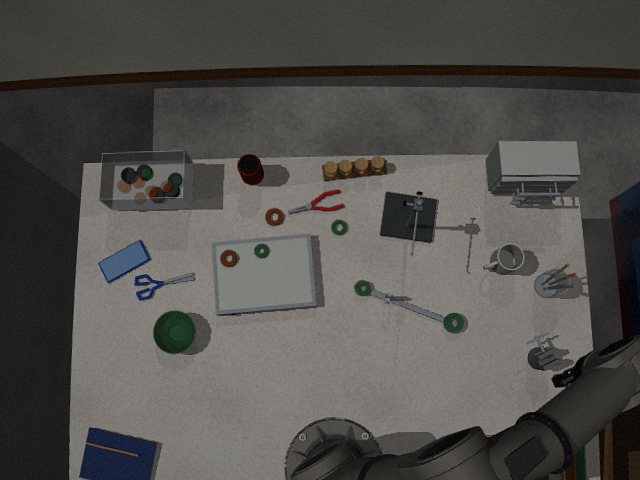

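View pics/side1.png

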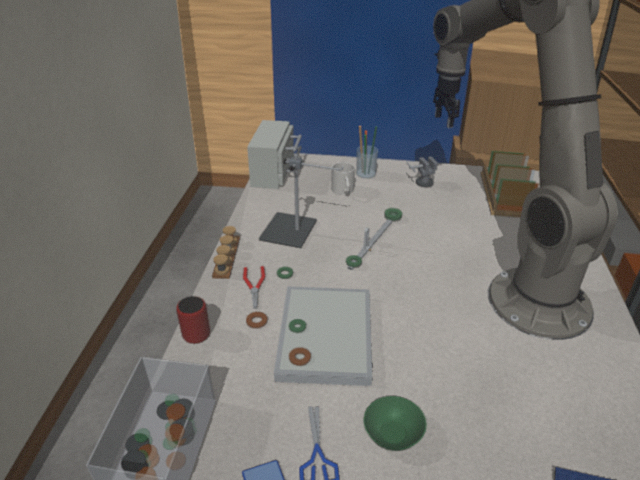

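The top view shows the light box at about (213–316, 235–313), the arm's rings at (363,288) and (454,322), the hanger near (397,298), and the hook arm running from (419,200) to (414,255). The side view agrees with this.

Run:
```python
from h import *
s=load("top1")
print("rings",onplane(s,[(363,288),(454,322)],.024).round(4))
print("hanger top?",onplane(s,[(397,298)],.05).round(4))
print("box",onplane(s,[(213,240),(312,235),(316,305),(217,313)],.03).round(4))
print("hook",onplane(s,[(419,200),(414,255)],.25).round(4))
im=s["pixels"][:,:,::-1]
a=cv2.resize(im[230:350,340:480],None,fx=5.7,fy=5,interpolation=cv2.INTER_CUBIC)
a=cv2.resize(im[180:350,290:480],(760,680)[:2],interpolation=cv2.INTER_CUBIC)[:600]
cv2.imwrite("pics/c1.png",cv2.convertScaleAbs(a,alpha=1.5))
```

```text
rings [[ 0.5224 -0.0953  0.024 ]
 [ 0.4151 -0.363   0.024 ]]
hanger top? [[ 0.4874 -0.1928  0.05  ]]
box [[0.6757 0.3553 0.03  ]
 [0.6855 0.0544 0.03  ]
 [0.4734 0.0452 0.03  ]
 [0.4539 0.3393 0.03  ]]
hook [[ 0.7267 -0.2403  0.25  ]
 [ 0.5766 -0.2197  0.25  ]]
```

View pics/c1.png

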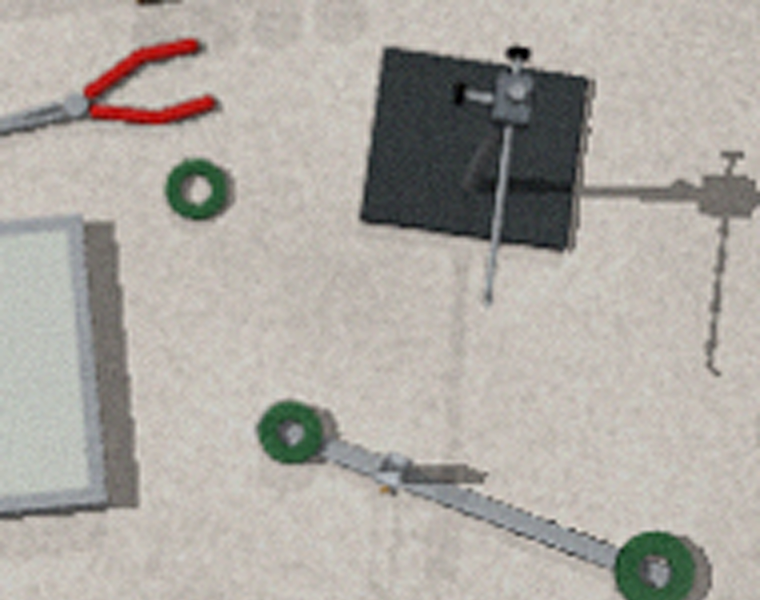

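The enlarged crop confirms which ring is which: small at (290,432), big at (655,565). The hanger sits by the small ring at (393,465), and the hook arm runs towards the robot with its tip at (488,300). Next I move above the bar.

carry_out(increments=[{"turn":[0,0,7],"linear":[28,53,0],"claw":0.3},{"turn":[0,0,14],"linear":[57,106,0],"claw":0.6},{"turn":[0,0,21],"linear":[85,160,0],"claw":0.6},{"turn":[0,0,28],"linear":[114,214,0],"claw":0.6},{"turn":[0,0,35],"linear":[142,267,0],"claw":0.6},{"turn":[0,0,41],"linear":[171,320,0],"claw":0.6},{"turn":[0,0,45.4],"linear":[200,374,0],"claw":0.6},{"turn":[0,0,45.4],"linear":[200,374,0],"claw":0.6}])

```text
time_s: 1.1
ee_pos: [0.4634, -0.244, 0.4047]
ee_rot: [-2.594, -1.771, -0.002]
contact_force: [-0.4, -0.4, -1.2]
width: 0.399
finger_force: 0.0
```

Run:
```python
from h import *
s=snap("wrist","w1");keep(s,"w1");print(s["position"],R.from_matrix(rot(s)).as_rotvec(),s["vertical_fov"])
st=manip.get_state();print(st["time_s"],st["ee_pos"],st["ee_rot"],st["width"])
```

```text
[ 0.49107535 -0.173396    0.37332217] [-0.29184026  0.0551758  -0.36967764] 71.62346768151401
1.15 [ 0.46225406 -0.24642559  0.40461297] [-2.59788796e+00 -1.76588403e+00 -1.96477204e-04] 0.4014158534269317
```

View pics/w1.png

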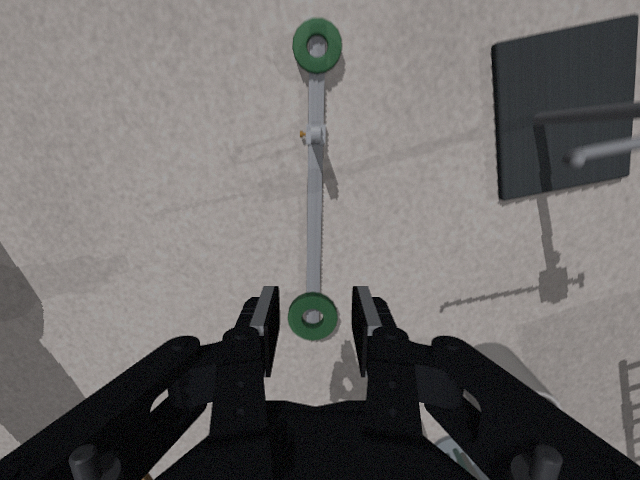

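The wrist view shows the bar running vertically from the small ring (317,46) to the big ring (313,316). The hanger is near (317,133) and the hook tip near (575,158). Next I turn these into positions.

```bash
cat >> h.py <<'E'
def rings(s,amin=150):
    im=cv2.cvtColor(np.ascontiguousarray(s["pixels"]),cv2.COLOR_RGB2HSV)
    m=cv2.inRange(im,(50,90,25),(95,255,255))
    out=[]
    for c in cv2.findContours(m,cv2.RETR_EXTERNAL,cv2.CHAIN_APPROX_NONE)[0]:
        if cv2.contourArea(c)>amin:
            e=cv2.fitEllipse(c);out.append((*e[0],*e[1]))
    return np.array(out)
E
python3 - <<'E'
from h import *
for f in("w1","top1"):
    s=load(f);r=rings(s,60);print(f,r.round(1).tolist());print(onplane(s,r[:,:2],.018).round(4).tolist())
s=load("w1")
print("hook tip",onplane(s,[(575,158)],.25).round(4), "saddle",onplane(s,[(317,143),(317,125)],.012).round(4))
E
```

```text
w1 [[312.3, 316.0, 45.3, 47.8], [317.0, 47.5, 44.0, 50.3]]
[[0.4139, -0.3611, 0.018], [0.5232, -0.0955, 0.018]]
top1 [[581.0, 463.9, 9.4, 34.2], [453.0, 322.1, 18.3, 18.5], [174.1, 331.7, 40.5, 41.9], [362.2, 287.7, 13.5, 14.4], [260.9, 250.4, 12.6, 12.6], [338.5, 227.0, 13.3, 13.5], [147.0, 173.1, 9.4, 11.3]]
[[-0.0187, -0.7311, 0.018], [0.4154, -0.3613, 0.018], [0.4002, 0.4708, 0.018], [0.5242, -0.0932, 0.018], [0.6434, 0.2102, 0.018], [0.7117, -0.0264, 0.018], [0.8995, 0.5756, 0.018]]
hook tip [[ 0.577  -0.2135  0.25  ]] saddle [[ 0.4914 -0.1774  0.012 ]
 [ 0.4979 -0.1608  0.012 ]]
```

carry_out(increments=[{"turn":[0,0,-0.8],"linear":[-1,0,-60],"claw":0.6},{"turn":[0,0,-0.8],"linear":[-1,0,-120],"claw":0.6},{"turn":[0,0,-0.8],"linear":[-1,0,-180],"claw":0.6},{"turn":[0,0,-0.8],"linear":[-1,0,-215],"claw":0.6},{"turn":[0,0,-0.8],"linear":[-1,0,-229],"claw":0.6},{"turn":[0,0,-0.8],"linear":[-1,0,-229],"claw":0.9},{"turn":[0,0,-0.8],"linear":[-1,0,-229],"claw":1},{"turn":[0,0,-0.8],"linear":[-1,0,-229],"claw":1}], grip_force=40)

```text
time_s: 2.15
ee_pos: [0.4607, -0.2486, 0.1769]
ee_rot: [2.613, 1.742, 0.001]
contact_force: [-0.4, -0.6, -3.0]
width: 0.168
finger_force: 42.6
```

carry_out(increments=[{"turn":[0,0,0],"linear":[0,0,50],"claw":1},{"turn":[0,0,4],"linear":[5,40,80],"claw":1},{"turn":[0,0,9],"linear":[14,95,80],"claw":1},{"turn":[0,0,14],"linear":[24,152,80],"claw":1},{"turn":[0,0,18],"linear":[35,210,80],"claw":1},{"turn":[0,0,22],"linear":[46,268,80],"claw":1},{"turn":[0,0,25.1],"linear":[57,325,80],"claw":1},{"turn":[0,0,25.1],"linear":[57,349,80],"claw":1}])

```text
time_s: 3.15
ee_pos: [0.5177, 0.1043, 0.2567]
ee_rot: [2.167, 2.274, 0.004]
contact_force: [0.5, -0.8, -3.4]
width: 0.168
finger_force: 42.6
```

Run:
```python
from h import *
L=[]
for i in range(3):
    s=snap("wrist");st=manip.get_state();L.append(np.r_[st["contact_force"],st["wrist_torque"]])
keep(s,"w2");print(np.round(L,3),st["ee_pos"],st["ee_rot"],st["time_s"])
im=s["pixels"][:,:,::-1];cv2.imwrite("pics/w2.png",im)
r=rings(s);print(r.round(1).tolist(),onplane(s,r[:,:2],st["ee_pos"][2]-.1769+.018).round(4).tolist())
```

```text
[[-1.161e+00  4.445e+00 -2.752e+00  3.390e-01  6.500e-02  1.400e-02]
 [-2.770e-01 -8.120e-01 -3.494e+00  3.100e-02  3.000e-03  6.000e-03]
 [-3.430e-01 -1.970e-01 -2.398e+00 -4.100e-02 -5.000e-03 -4.300e-02]] [0.51728493 0.10204588 0.25634147] [2.16953019e+00 2.27160865e+00 1.13908690e-03] 3.3
[[552.0, 399.5, 23.4, 53.4], [551.3, 94.9, 75.4, 92.0]] [[0.6329, 0.0669, 0.0974], [0.5981, 0.1992, 0.0974]]
```

View pics/w2.png

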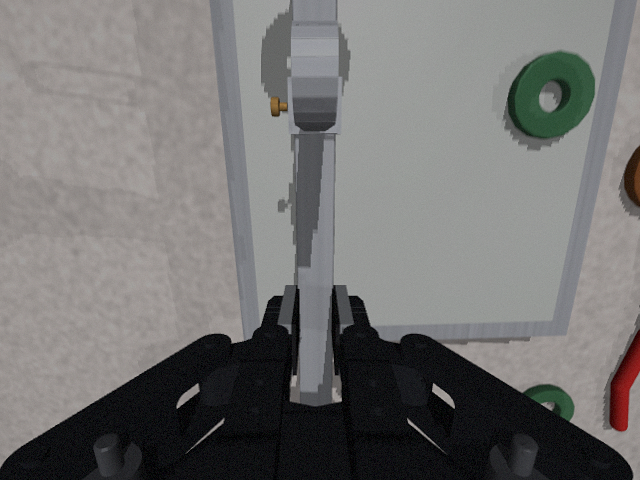

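The bar is held over the box with the hanger in view at (315,85). The box's front edge lies at about row 335–340, with corners at (567,334) and roughly (246,340).

Run:
```python
from h import *
s=load("w2");p=onplane(s,[(567,334),(246,341),(210,2),(632,2)],.03);print(p.round(4).tolist())
d=p[0]-p[1];print(np.linalg.norm(d),np.degrees(np.arctan2(d[1],d[0])))
for a,b in((1,2),(0,3)):
    d=p[b]-p[a];print(np.degrees(np.arctan2(d[1],d[0])))
```

```text
[[0.6914, 0.0621, 0.03], [0.4739, 0.047, 0.03], [0.4579, 0.2441, 0.03], [0.674, 0.2562, 0.03]]
0.21800607872769473 3.9543073871784467
94.65081783498583
95.13025103226306
```

carry_out(increments=[{"turn":[0,0,1.6],"linear":[0,3,-30],"claw":1},{"turn":[0,0,1.6],"linear":[0,3,-46],"claw":1},{"turn":[0,0,1.6],"linear":[0,3,-49],"claw":1},{"turn":[0,0,1.6],"linear":[0,3,-49],"claw":0.75},{"turn":[0,0,1.6],"linear":[0,3,-49],"claw":0.65},{"turn":[0,0,1.6],"linear":[0,3,0],"claw":0.65},{"turn":[0,0,1.6],"linear":[0,3,50],"claw":0.65},{"turn":[0,0,1.6],"linear":[0,3,70],"claw":0.65}])

```text
time_s: 4.3
ee_pos: [0.5179, 0.104, 0.3293]
ee_rot: [2.139, 2.297, 0.005]
contact_force: [0.5, -0.1, -0.1]
width: 0.35
finger_force: 0.0
```

Run:
```python
from h import *
s=snap("top","t3");keep(s,"t3");r=rings(s,60);w=onplane(s,r[:,:2],.048)
for a,b in zip(r,w): print(a.round(1),b.round(4))
s=snap("wrist");keep(s,"w3");r=rings(s);w=onplane(s,r[:,:2],.045)
for a,b in zip(r,w): print(a.round(1),b.round(4))
st=manip.get_state();print(st["ee_pos"],st["ee_rot"],st["time_s"])
```

```text
[506.2 461.3  10.5  43.6] [ 0.0076 -0.4934  0.048 ]
[543.1 458.8  10.3  46.8] [ 0.0088 -0.6037  0.048 ]
[579.7 457.   10.9  49.4] [ 0.0067 -0.7157  0.048 ]
[174.1 331.8  40.6  42. ] [0.398  0.4629 0.048 ]
[239.4 294.9  14.1  15.1] [0.5048 0.2701 0.048 ]
[337.3 285.9  18.1  18.3] [ 0.5267 -0.0187  0.048 ]
[338.6 227.   13.3  13.5] [ 0.7045 -0.026   0.048 ]
[147.  173.2   9.3  11.4] [0.8887 0.5661 0.048 ]
[494.9 352.7  27.9  42.6] [0.6897 0.0081 0.045 ]
[311.8 369.   60.9  64.1] [ 0.5262 -0.0196  0.045 ]
[483.4 110.6  54.5  63.2] [0.6346 0.2083 0.045 ]
[310.2  14.3  37.8  67.9] [0.5061 0.2592 0.045 ]
[0.51807703 0.10388341 0.32878142] [2.13900282 2.29647313 0.00593639] 4.4
```

carry_out(increments=[{"turn":[0,0,0],"linear":[-4,55,0],"claw":0.7},{"turn":[0,0,0],"linear":[-8,112,0],"claw":0.7},{"turn":[0,0,0],"linear":[-13,168,0],"claw":0.7},{"turn":[0,0,0],"linear":[-17,220,-30],"claw":0.7},{"turn":[0,0,0],"linear":[-17,220,-85],"claw":0.7},{"turn":[0,0,0],"linear":[-17,220,-119],"claw":0.7},{"turn":[0,0,0],"linear":[-16,205,-119],"claw":0.7},{"turn":[0,0,0],"linear":[-15,195,-119],"claw":0.7}])

```text
time_s: 5.4
ee_pos: [0.5022, 0.2982, 0.2061]
ee_rot: [-2.14, -2.299, 0.001]
contact_force: [-0.1, 0.7, 0.1]
width: 0.298
finger_force: 0.4
```

```bash
cat >> h.py <<'E'
def chk():
    for n,a in(("top",60),("side",60)):
        s=snap(n,"last_"+n);keep(s,"last_"+n);r=rings(s,a);w=onplane(s,r[:,:2],.047)
        for a,b in zip(r,w):
            if .47<b[0]<.56 and -.18<b[1]<.32: print(n,a.round(1),b.round(4))
    st=manip.get_state();print(st["ee_pos"].round(4),st["contact_force"].round(1),st["time_s"])
E
python3 -c "from h import *;chk()"
```

```text
top [337.9 286.   18.4  18.5] [ 0.5267 -0.0204  0.047 ]Traceback (most recent call last):
  File "<string>", line 1, in <module>
    from h import *;chk()
                    ~~~^^
  File "h.py", line 34, in chk
    s=snap(n,"last_"+n);keep(s,"last_"+n);r=rings(s,a);w=onplane(s,r[:,:2],.047)
                                                                   ~^^^^^^
IndexError: too many indices for array: array is 1-dimensional, but 2 were indexed
```

```bash
sed -i 's/(50,90,25),(95,255,255)/(45,80,20),(95,255,255)/; s/return np.array(out)/return np.array(out).reshape(-1,4)/; s/("side",60)/("side",30)/' h.py
python3 - <<'E'
from h import *
chk()
s=load("last_side");print(rings(s,20).round(1).tolist());P=[(.5267,-.0204,.047),(.5048,.268,.045)];print(proj(s,P))
cv2.imwrite("pics/s4.png",cv2.resize(s["pixels"][200:400,240:440,::-1],(600,600)))
E
```

```text
top [338.6 285.9  18.4  18.9] [ 0.5267 -0.0226  0.047 ]
[0.5025 0.2987 0.2068] [ 0.7 -0.2  0. ] 5.6
[[140.3, 437.2, 6.5, 11.3], [394.3, 417.8, 39.6, 45.9]]
[[350.72859381 267.75479045]
 [350.00248088 345.69705829]]
```

View pics/s4.png

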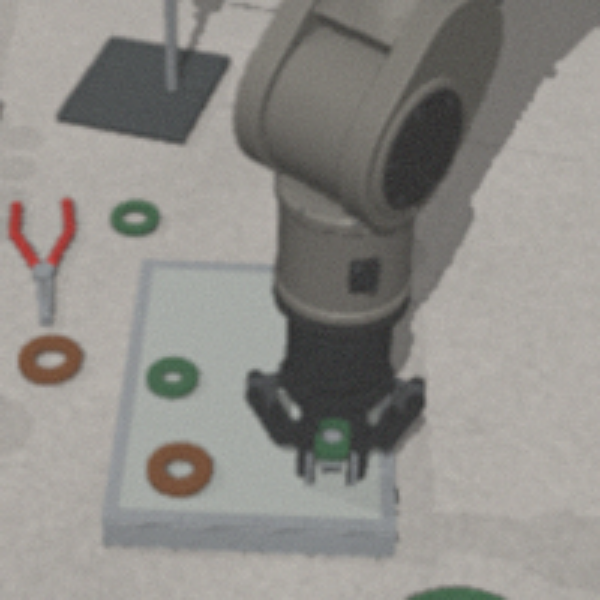

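In the side view the small ring shows between the finger tips at about crop (332,437). I'll track it there to detect the tip.

carry_out(increments=[{"turn":[0,0,0],"linear":[0,-3,0],"claw":0.7},{"turn":[0,0,0],"linear":[0,-6,0],"claw":0.7},{"turn":[0,0,0],"linear":[1,-8,0],"claw":0.7},{"turn":[0,0,0],"linear":[1,-10,0],"claw":0.7}])

```text
time_s: 6.1
ee_pos: [0.5036, 0.2887, 0.2068]
ee_rot: [-2.141, -2.299, -0.001]
contact_force: [-0.9, 1.9, 1.3]
width: 0.296
finger_force: 0.9
```

```bash
cat >> h.py <<'E'
def chk2():
    st=manip.get_state();t=snap("top");keep(t,"last_top");r=rings(t,60);w=onplane(t,r[:,:2],.047)
    for a,b in zip(r,w):
        if .47<b[0]<.56 and -.18<b[1]<.05: print("big",a.round(1),b.round(4),"gap",(st["ee_pos"]-b).round(4)[:2], "edge~",((-.0187-.0757+.0)+b[1]*-1+0).round(4)if 0 else round(.0757+(b[1]+.0187)/.997,4))
    s=snap("side");keep(s,"last_side");im=s["pixels"].astype(int)
    u,v=proj(s,[st["ee_pos"]-[0,.031,.155]])[0];x0,y0=int(u)-30,int(v)-30
    c=im[y0:y0+60,x0:x0+60];m=(c[...,1]-c[...,0]>12)&(c[...,1]-c[...,2]>0)
    ys,xs=np.nonzero(m);print("small px",xs.mean()+x0 if len(xs) else None,(ys.mean()+y0) if len(xs) else None,len(xs),"exp",u,v, st["ee_pos"].round(4),st["time_s"])
E
python3 -c "from h import *;chk2()"
```

```text
big [341.1 286.3  18.4  18.8] [ 0.5254 -0.0298  0.047 ] gap [-0.0218  0.3186] edge~ 0.0645
small px 350.57142857142856 343.5112781954887 133 exp 351.0179737853461 340.5126547151162 [0.5036 0.2887 0.2068] 6.1
```

carry_out(increments=[{"turn":[0,0,0],"linear":[0,-2,0],"claw":0.7},{"turn":[0,0,0],"linear":[0,-4,0],"claw":0.7},{"turn":[0,0,0],"linear":[0,-6,0],"claw":0.7},{"turn":[0,0,0],"linear":[1,-8,0],"claw":0.7},{"turn":[0,0,0],"linear":[1,-8,0],"claw":0.7}])

```text
time_s: 6.82
ee_pos: [0.5046, 0.2804, 0.2066]
ee_rot: [2.141, 2.299, -0.0]
contact_force: [0.6, 0.0, 0.3]
width: 0.302
finger_force: 0.3
```

```bash
python3 -c "from h import *;chk2()"
```

```text
big [344.2 286.8  18.5  19. ] [ 0.5238 -0.0389  0.047 ] gap [-0.0192  0.3193] edge~ 0.0554
small px 350.2936507936508 340.8730158730159 126 exp 350.88388113679173 337.9397723059843 [0.5046 0.2804 0.2066] 6.825
```

carry_out(increments=[{"turn":[0,0,0],"linear":[0,-1.5,0],"claw":0.7},{"turn":[0,0,0],"linear":[0,-3,0],"claw":0.7},{"turn":[0,0,0],"linear":[0,-4.5,0],"claw":0.7},{"turn":[0,0,0],"linear":[0,-6,0],"claw":0.7},{"turn":[0,0,0],"linear":[1,-7,0],"claw":0.7},{"turn":[0,0,0],"linear":[1,-8,0],"claw":0.7},{"turn":[0,0,0],"linear":[1,-8,0],"claw":0.7}])

```text
time_s: 7.8
ee_pos: [0.5055, 0.2726, 0.2067]
ee_rot: [-2.141, -2.299, 0.0]
contact_force: [0.5, 1.0, -0.7]
width: 0.304
finger_force: 0.3
```

```bash
python3 -c "from h import *;chk2()"
```

```text
big [346.8 286.8  18.4  18.8] [ 0.5236 -0.0465  0.047 ] gap [-0.0181  0.3191] edge~ 0.0478
small px 350.1603053435114 338.21374045801525 131 exp 350.76708212046043 335.5171891884647 [0.5055 0.2726 0.2067] 7.8
```

carry_out(increments=[{"turn":[0,0,0],"linear":[0,-1.5,0],"claw":0.7},{"turn":[0,0,0],"linear":[0,-3,0],"claw":0.7},{"turn":[0,0,0],"linear":[0,-4.5,0],"claw":0.7},{"turn":[0,0,0],"linear":[0,-6,0],"claw":0.7},{"turn":[0,0,0],"linear":[1,-7,0],"claw":0.7},{"turn":[0,0,0],"linear":[1,-8,0],"claw":0.7},{"turn":[0,0,0],"linear":[1,-8,0],"claw":0.7}])

```text
time_s: 8.78
ee_pos: [0.5065, 0.2646, 0.2067]
ee_rot: [2.141, 2.299, -0.0]
contact_force: [0.3, -0.4, -0.1]
width: 0.298
finger_force: 0.3
```

```bash
python3 -c "from h import *;chk2()"
```

```text
big [349.6 286.8  18.6  18.7] [ 0.5236 -0.0549  0.047 ] gap [-0.0172  0.3194] edge~ 0.0394
small px 349.97744360902254 335.7593984962406 133 exp 350.61917189342404 333.0354223799725 [0.5065 0.2646 0.2067] 8.775
```

carry_out(increments=[{"turn":[0,0,0],"linear":[0,-1.5,0],"claw":0.7},{"turn":[0,0,0],"linear":[0,-3,0],"claw":0.7},{"turn":[0,0,0],"linear":[0,-4.5,0],"claw":0.7},{"turn":[0,0,0],"linear":[0,-6,0],"claw":0.7},{"turn":[0,0,0],"linear":[1,-7,0],"claw":0.7},{"turn":[0,0,0],"linear":[1,-8,0],"claw":0.7},{"turn":[0,0,0],"linear":[1,-8,0],"claw":0.7}])

```text
time_s: 9.75
ee_pos: [0.5075, 0.2566, 0.2067]
ee_rot: [-2.141, -2.299, 0.0]
contact_force: [-0.7, 0.6, 0.2]
width: 0.304
finger_force: 0.3
```

```bash
python3 -c "from h import *;chk2()"
```

```text
big [352.3 286.6  18.4  19. ] [ 0.5241 -0.0627  0.047 ] gap [-0.0166  0.3193] edge~ 0.0316
small px 349.89130434782606 333.2536231884058 138 exp 350.48172091480524 330.6164690539015 [0.5075 0.2566 0.2067] 9.75
```

carry_out(increments=[{"turn":[0,0,0],"linear":[0,-1.5,0],"claw":0.7},{"turn":[0,0,0],"linear":[0,-3,0],"claw":0.7},{"turn":[0,0,0],"linear":[0,-4.5,0],"claw":0.7},{"turn":[0,0,0],"linear":[0,-6,0],"claw":0.7},{"turn":[0,0,0],"linear":[1,-7,0],"claw":0.7},{"turn":[0,0,0],"linear":[1,-8,0],"claw":0.7},{"turn":[0,0,0],"linear":[1,-8,0],"claw":0.7}])

```text
time_s: 10.72
ee_pos: [0.5085, 0.2486, 0.2067]
ee_rot: [-2.141, -2.299, 0.0]
contact_force: [0.2, 1.8, 0.3]
width: 0.301
finger_force: 0.4
```

```bash
python3 -c "from h import *;chk2()"
```

```text
big [355.1 286.4  18.5  19.1] [ 0.5245 -0.0708  0.047 ] gap [-0.0161  0.3194] edge~ 0.0234
small px 349.5886524822695 330.70212765957444 141 exp 350.3427009752077 328.20512763891503 [0.5085 0.2486 0.2067] 10.725
```

carry_out(increments=[{"turn":[0,0,0],"linear":[0,-1.5,0],"claw":0.7},{"turn":[0,0,0],"linear":[0,-3,0],"claw":0.7},{"turn":[0,0,0],"linear":[0,-4.5,0],"claw":0.7},{"turn":[0,0,0],"linear":[0,-6,0],"claw":0.7},{"turn":[0,0,0],"linear":[0,-7,0],"claw":0.7},{"turn":[0,0,0],"linear":[0,-8,0],"claw":0.7},{"turn":[0,0,0],"linear":[0,-8,0],"claw":0.7}])

```text
time_s: 11.7
ee_pos: [0.5085, 0.2406, 0.2067]
ee_rot: [-2.141, -2.299, 0.0]
contact_force: [0.4, 0.8, -0.2]
width: 0.299
finger_force: 0.4
```

```bash
python3 -c "from h import *;chk2()"
```

```text
big [357.8 285.9  18.5  18.9] [ 0.5256 -0.079   0.047 ] gap [-0.0172  0.3196] edge~ 0.0152
small px 349.8787878787879 328.04545454545456 132 exp 350.613663780933 325.85306166330554 [0.5085 0.2406 0.2067] 11.7
```

carry_out(increments=[{"turn":[0,0,0],"linear":[0,-1,0],"claw":0.7},{"turn":[0,0,0],"linear":[0,-2,0],"claw":0.7},{"turn":[0,0,0],"linear":[0,-3,0],"claw":0.7},{"turn":[0,0,0],"linear":[0,-4,0],"claw":0.7},{"turn":[0,0,0],"linear":[0,-5,0],"claw":0.7},{"turn":[0,0,0],"linear":[0,-6,0],"claw":0.7},{"turn":[0,0,0],"linear":[0,-6,0],"claw":0.7}])

```text
time_s: 12.68
ee_pos: [0.5085, 0.2346, 0.2067]
ee_rot: [-2.141, -2.299, 0.0]
contact_force: [-0.0, 1.2, 1.0]
width: 0.301
finger_force: 0.4
```

```bash
python3 -c "from h import *;chk2()"
```

```text
big [359.8 285.7  18.7  18.8] [ 0.5263 -0.0847  0.047 ] gap [-0.0178  0.3193] edge~ 0.0095
small px 350.1940298507463 326.3358208955224 134 exp 350.81392033827086 324.09277852244145 [0.5085 0.2346 0.2067] 12.675
```

carry_out(increments=[{"turn":[0,0,0],"linear":[0,-1,0],"claw":0.7},{"turn":[0,0,0],"linear":[0,-2,0],"claw":0.7},{"turn":[0,0,0],"linear":[0,-3,0],"claw":0.7},{"turn":[0,0,0],"linear":[0,-4,0],"claw":0.7},{"turn":[0,0,0],"linear":[0,-5,0],"claw":0.7},{"turn":[0,0,0],"linear":[0,-6,0],"claw":0.7},{"turn":[0,0,0],"linear":[0,-6,0],"claw":0.7}])

```text
time_s: 13.65
ee_pos: [0.5085, 0.2286, 0.2067]
ee_rot: [2.141, 2.299, -0.0]
contact_force: [-0.5, 1.6, 1.1]
width: 0.296
finger_force: 0.5
```

```bash
python3 -c "from h import *;chk2()"
```

```text
big [361.8 285.5  18.7  18.8] [ 0.5269 -0.0907  0.047 ] gap [-0.0184  0.3193] edge~ 0.0035
small px 350.3285714285714 324.54285714285714 140 exp 351.0188605959524 322.3584292507055 [0.5085 0.2286 0.2067] 13.65
```

carry_out(increments=[{"turn":[0,0,0],"linear":[0,-1,0],"claw":0.7},{"turn":[0,0,0],"linear":[0,-2,0],"claw":0.7},{"turn":[0,0,0],"linear":[0,-3,0],"claw":0.7},{"turn":[0,0,0],"linear":[0,-4,0],"claw":0.7},{"turn":[0,0,0],"linear":[0,-5,0],"claw":0.7},{"turn":[0,0,0],"linear":[0,-5,0],"claw":0.7},{"turn":[0,0,0],"linear":[0,-5,0],"claw":0.7}])

```text
time_s: 14.62
ee_pos: [0.5085, 0.2236, 0.2067]
ee_rot: [2.141, 2.299, -0.0]
contact_force: [-0.8, 1.2, 0.1]
width: 0.298
finger_force: 0.4
```

```bash
python3 -c "
from h import *;chk2()
s=load('last_top');cv2.imwrite('pics/t9.png',cv2.resize(s['pixels'][210:340,200:400,::-1],(800,520),interpolation=cv2.INTER_CUBIC))"
```

```text
big [363.5 285.3  18.6  18.8] [ 0.5272 -0.0957  0.047 ] gap [-0.0187  0.3193] edge~ -0.0016
small px 350.68840579710144 323.1449275362319 138 exp 351.18637612424254 320.9342700595431 [0.5085 0.2236 0.2067] 14.625
```

View pics/t9.png

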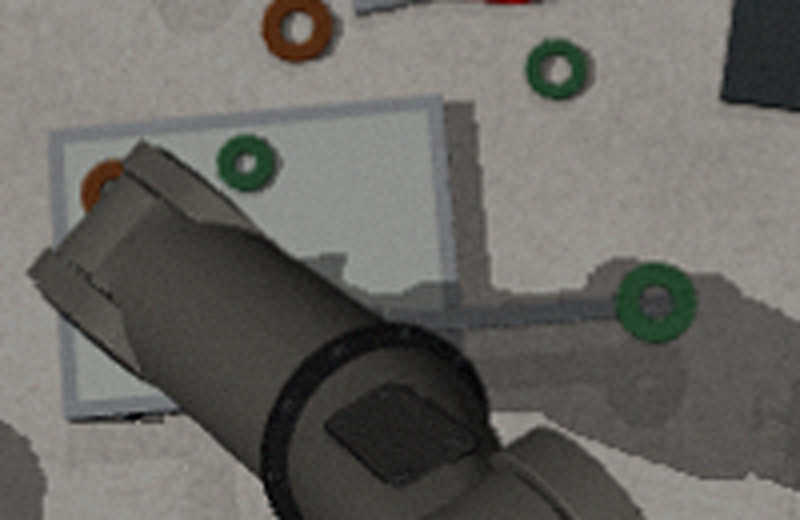

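The top crop shows the big ring well out at (655,302) past the edge at about column 458, and the bar is still level. I continue in small steps.

carry_out(increments=[{"turn":[0,0,0],"linear":[0,-1,0],"claw":0.7},{"turn":[0,0,0],"linear":[0,-2,0],"claw":0.7},{"turn":[0,0,0],"linear":[0,-3,0],"claw":0.7},{"turn":[0,0,0],"linear":[0,-4,0],"claw":0.7},{"turn":[0,0,0],"linear":[0,-4,0],"claw":0.7},{"turn":[0,0,0],"linear":[0,-4,0],"claw":0.7}])

```text
time_s: 15.48
ee_pos: [0.5085, 0.2196, 0.2067]
ee_rot: [2.141, 2.299, -0.0]
contact_force: [0.1, 1.4, 0.4]
width: 0.302
finger_force: 0.5
```

```bash
python3 -c "
from h import *;chk2()"
```

```text
big [364.9 285.2  18.4  18.8] [ 0.5275 -0.0997  0.047 ] gap [-0.0191  0.3194] edge~ -0.0056
small px 350.8712121212121 321.9621212121212 132 exp 351.3179033226895 319.7906865470845 [0.5085 0.2196 0.2067] 15.475
```

Finger friction on the ring may be holding the tail down, so I back the fingers off and check.

carry_out(increments=[{"turn":[0,0,0],"linear":[0,5,0],"claw":0.7},{"turn":[0,0,0],"linear":[0,8,0],"claw":0.65},{"turn":[0,0,0],"linear":[0,8,0],"claw":0.65},{"turn":[0,0,0],"linear":[0,8,0],"claw":0.65},{"turn":[0,0,0],"linear":[0,8,0],"claw":0.65}])

```text
time_s: 16.2
ee_pos: [0.5085, 0.2276, 0.2067]
ee_rot: [-2.141, -2.299, 0.0]
contact_force: [-0.3, 0.5, -0.3]
width: 0.35
finger_force: 0.0
```

```bash
python3 -c "
from h import *;chk2()"
```

```text
big [364.6 286.4  18.5  18.5] [ 0.5237 -0.099   0.047 ] gap [-0.0153  0.3266] edge~ -0.0048
small px 350.55555555555554 318.22222222222223 27 exp 351.05195829942943 322.07983368858174 [0.5085 0.2276 0.2067] 16.2
```

The big ring's apparent x jumped by 4 mm, so the arm has tipped, but finger friction delayed it. I take a no-load force baseline and locate the arm so I can re-grip it and narrow the balance point down.

```bash
cat >> h.py <<'E'
def ft(n=12):
    L=[]
    for i in range(n):
        snapshot("wrist");st=manip.get_state();L.append(np.r_[st["contact_force"],st["wrist_torque"]])
    L=np.array(L);print("ft",L.mean(0).round(3),"sem",(L.std(0)/n**.5).round(3),st["ee_pos"].round(4),st["ee_rot"].round(4),st["time_s"]);return L.mean(0)
E
python3 -c "
from h import *
np.save('base.npy',ft())
s=snap('top');r=rings(s,60);print(r.round(1).tolist());print(onplane(s,r[:,:2],.021).round(4).tolist())
"
```

```text
ft [-0.031 -0.096 -0.163 -0.005 -0.011 -0.006] sem [0.09  0.135 0.17  0.01  0.005 0.01 ] [0.5085 0.2277 0.2067] [-2.1407 -2.2992 -0.    ] 16.9
[[506.1, 461.1, 10.8, 47.1], [543.2, 459.0, 10.7, 50.5], [579.6, 457.3, 11.2, 51.2], [174.1, 331.8, 40.6, 42.1], [364.7, 286.4, 18.1, 18.5], [261.0, 250.4, 12.6, 12.8], [338.6, 227.0, 13.4, 13.5], [147.0, 173.1, 9.5, 11.6]]
[[0.004, -0.5009, 0.021], [0.0039, -0.6132, 0.021], [0.0016, -0.7264, 0.021], [0.3998, 0.4699, 0.021], [0.5275, -0.1007, 0.021], [0.6428, 0.2098, 0.021], [0.7111, -0.0264, 0.021], [0.8985, 0.5746, 0.021]]
```

carry_out(increments=[{"turn":[0,0,0],"linear":[0,10,55],"claw":0.65},{"turn":[0,0,0],"linear":[2,-5,110],"claw":0.65},{"turn":[0,0,0],"linear":[4,-62,120],"claw":0.6},{"turn":[0,0,0],"linear":[8,-120,120],"claw":0.6},{"turn":[0,0,0],"linear":[10,-178,110],"claw":0.6},{"turn":[0,0,0],"linear":[12,-225,90],"claw":0.6},{"turn":[0,0,0],"linear":[12.5,-225,35],"claw":0.6},{"turn":[0,0,0],"linear":[12.5,-225,-8],"claw":0.6}])

```text
time_s: 17.95
ee_pos: [0.5207, 0.0018, 0.1973]
ee_rot: [2.143, 2.297, 0.0]
contact_force: [0.8, 0.6, -0.5]
width: 0.397
finger_force: 0.0
```

carry_out(increments=[{"turn":[0,0,0],"linear":[0,0,0],"claw":0.9},{"turn":[0,0,0],"linear":[0,0,0],"claw":1},{"turn":[0,0,0],"linear":[0,0,0],"claw":1},{"turn":[-5,0,0],"linear":[0,0,30],"claw":1},{"turn":[-9.9,0,0],"linear":[0,8,60],"claw":1},{"turn":[-9.9,0,0],"linear":[0,10,60],"claw":1},{"turn":[-9.9,0,0],"linear":[0,10,60],"claw":1}], grip_force=60)

```text
time_s: 18.82
ee_pos: [0.5208, 0.0128, 0.259]
ee_rot: [2.056, 2.209, -0.189]
contact_force: [-0.0, 0.5, -3.2]
width: 0.161
finger_force: 60.3
```

```bash
python3 -c "
from h import *
b=np.load('base.npy');m=ft(14)-b;print(m.round(3))
s=snap('wrist','w5');keep(s,'w5')
"
```

```text
ft [-1.000e-03  1.820e-01 -2.573e+00  2.290e-01 -2.500e-02  1.000e-03] sem [0.116 0.144 0.088 0.005 0.009 0.008] [0.521  0.0128 0.2587] [ 2.0565  2.2088 -0.1913] 19.525
[ 0.03   0.277 -2.411  0.234 -0.014  0.006]
```

View pics/w5.png

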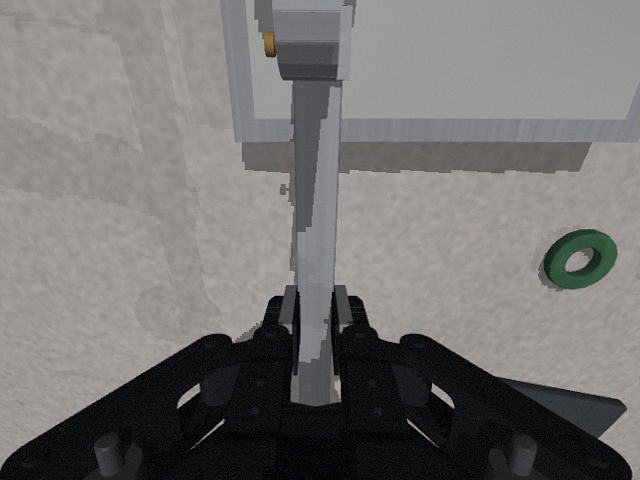

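The wrist view shows the bar held level, with the hanger saddle at (312,45) beyond the box edge. The tool tilt upsets the torque zero, so I bring the tool upright and measure again.

carry_out(increments=[{"turn":[5,0,0],"linear":[0,0,5],"claw":1},{"turn":[9.9,0,0],"linear":[0,0,10],"claw":1},{"turn":[9.9,0,0],"linear":[0,0,10],"claw":1},{"turn":[9.9,0,0],"linear":[0,0,10],"claw":1}])

```text
time_s: 20.08
ee_pos: [0.5208, 0.0126, 0.2685]
ee_rot: [2.14, 2.298, -0.003]
contact_force: [0.2, 0.3, -2.1]
width: 0.163
finger_force: 60.3
```

```bash
python3 -c "
from h import *
b=np.load('base.npy');m=ft(20)-b;print(m.round(3))
"
```

```text
ft [-0.11  -0.005 -2.346 -0.047 -0.009  0.007] sem [0.122 0.14  0.109 0.006 0.007 0.006] [0.521  0.0127 0.2687] [2.1409 2.2992 0.    ] 21.075
[-7.900e-02  9.100e-02 -2.184e+00 -4.200e-02  2.000e-03  1.300e-02]
```

carry_out(increments=[{"turn":[-5,0,0],"linear":[0,40,0],"claw":1},{"turn":[-9.9,0,0],"linear":[0,63,-30],"claw":1},{"turn":[-9.9,0,0],"linear":[0,63,-60],"claw":1},{"turn":[-9.9,0,0],"linear":[0,63,-65],"claw":1},{"turn":[-9.9,0,0],"linear":[0,63,-65.5],"claw":0.8},{"turn":[-9.9,0,0],"linear":[0,63,-65.5],"claw":0.65},{"turn":[-9.9,0,0],"linear":[0,63,-20],"claw":0.65},{"turn":[0,0,0],"linear":[0,80,40],"claw":0.65}])

```text
time_s: 22.08
ee_pos: [0.5206, 0.0929, 0.3099]
ee_rot: [-2.138, -2.299, -0.001]
contact_force: [0.8, 0.6, -0.4]
width: 0.352
finger_force: 0.0
```

```bash
python3 -c "
from h import *
s=snap('top');r=rings(s,60);w=onplane(s,r[:,:2],.047);print(w.round(4).tolist())
s=snap('wrist');keep(s,'w6');r=rings(s,60);w=onplane(s,r[:,:2],.047);print(r.round(1).tolist(),w.round(4).tolist(),manip.get_state()['ee_pos'])
"
```

```text
[[0.0068, -0.4934, 0.047], [0.0085, -0.6041, 0.047], [0.0069, -0.7157, 0.047], [0.3979, 0.4632, 0.047], [0.5072, 0.2332, 0.047], [0.5291, -0.0562, 0.047], [0.705, -0.026, 0.047], [0.8895, 0.5664, 0.047]]
[[309.1, 393.8, 23.4, 58.6], [500.1, 358.6, 26.7, 41.0], [485.5, 105.0, 54.6, 65.5], [302.9, 46.4, 68.6, 78.1]] [[0.5298, -0.0364, 0.047], [0.6898, 0.0091, 0.047], [0.6345, 0.2067, 0.047], [0.508, 0.2329, 0.047]] [0.52275711 0.09336575 0.31546273]
```

carry_out(increments=[{"turn":[0,0,0],"linear":[-5,58,10],"claw":0.68},{"turn":[0,0,0],"linear":[-10,116,10],"claw":0.7},{"turn":[0,0,0],"linear":[-16,174,0],"claw":0.7},{"turn":[0,0,0],"linear":[-16,194,-45],"claw":0.7},{"turn":[0,0,0],"linear":[-16,194,-100],"claw":0.7},{"turn":[0,0,0],"linear":[-16,180,-102],"claw":0.7},{"turn":[0,0,0],"linear":[-16,168,-102],"claw":0.7},{"turn":[0,0,0],"linear":[-16,168,-102],"claw":0.7}])

```text
time_s: 23.18
ee_pos: [0.5056, 0.2592, 0.2078]
ee_rot: [2.143, 2.296, 0.001]
contact_force: [-0.5, 0.4, 0.1]
width: 0.302
finger_force: 0.0
```

carry_out(increments=[{"turn":[0,0,0],"linear":[0,4,0],"claw":0.7},{"turn":[0,0,0],"linear":[0,4,0],"claw":0.7}])

```text
time_s: 23.42
ee_pos: [0.505, 0.2655, 0.2073]
ee_rot: [-2.14, -2.3, -0.002]
contact_force: [-0.5, 0.1, 0.2]
width: 0.302
finger_force: 0.0
```

```bash
sed -i 's/round(.0757+(b\[1\]+.0187)\/.997,4)/round(.0383+(b[1]+.0562)\/.997,4)/' h.py; python3 -c "
from h import *;chk2()"
```

```text
big [351.8 284.7  18.3  18.8] [ 0.5296 -0.0613  0.047 ] gap [-0.0246  0.3268] edge~ 0.0332
small px 350.80555555555554 335.05555555555554 108 exp 351.2341734464226 333.19384825979716 [0.505  0.2655 0.2073] 23.425
```

carry_out(increments=[{"turn":[0,0,0],"linear":[0,-4,0],"claw":0.7},{"turn":[0,0,0],"linear":[0,-7,0],"claw":0.7},{"turn":[0,0,0],"linear":[0,-7,0],"claw":0.7},{"turn":[0,0,0],"linear":[0,-3,0],"claw":0.7},{"turn":[0,0,0],"linear":[0,-3,0],"claw":0.7}])

```text
time_s: 24.15
ee_pos: [0.5049, 0.2623, 0.2067]
ee_rot: [-2.14, -2.3, -0.0]
contact_force: [-0.3, -0.6, -0.2]
width: 0.296
finger_force: 0.0
```

```bash
python3 -c "
from h import *;chk2()"
```

```text
big [352.  284.8  18.4  18.7] [ 0.5293 -0.0619  0.047 ] gap [-0.0244  0.3241] edge~ 0.0326
small px 350.90434782608696 334.4173913043478 115 exp 351.36669872700696 332.38661685105836 [0.5049 0.2623 0.2067] 24.15
```

carry_out(increments=[{"turn":[0,0,0],"linear":[0,-5,0],"claw":0.7},{"turn":[0,0,0],"linear":[0,-8,0],"claw":0.7},{"turn":[0,0,0],"linear":[0,-8,0],"claw":0.7},{"turn":[0,0,0],"linear":[0,-4,0],"claw":0.7},{"turn":[0,0,0],"linear":[0,-4,0],"claw":0.7},{"turn":[0,0,0],"linear":[0,-4,0],"claw":0.7}])

```text
time_s: 25.0
ee_pos: [0.5049, 0.2578, 0.2067]
ee_rot: [-2.141, -2.299, 0.0]
contact_force: [0.7, -0.4, -0.6]
width: 0.301
finger_force: 0.0
```

```bash
python3 -c "
from h import *;chk2()"
```

```text
big [353.3 284.8  18.6  18.9] [ 0.5293 -0.0659  0.047 ] gap [-0.0244  0.3237] edge~ 0.0286
small px 351.01769911504425 333.43362831858406 113 exp 351.51625638309366 331.08148100992867 [0.5049 0.2578 0.2067] 25.0
```

carry_out(increments=[{"turn":[0,0,0],"linear":[0,-5,0],"claw":0.7},{"turn":[0,0,0],"linear":[0,-7,0],"claw":0.7},{"turn":[0,0,0],"linear":[0,-7,0],"claw":0.7},{"turn":[0,0,0],"linear":[0,-3,0],"claw":0.7},{"turn":[0,0,0],"linear":[0,-3,0],"claw":0.7},{"turn":[0,0,0],"linear":[0,-3,0],"claw":0.7},{"turn":[0,0,0],"linear":[0,-3,0],"claw":0.7}])

```text
time_s: 25.98
ee_pos: [0.5049, 0.2547, 0.2067]
ee_rot: [-2.141, -2.299, 0.0]
contact_force: [-1.7, 0.1, 0.7]
width: 0.3
finger_force: 0.0
```

```bash
python3 -c "
from h import *;chk2()"
```

```text
big [354.4 284.9  18.4  19. ] [ 0.5289 -0.069   0.047 ] gap [-0.0239  0.3237] edge~ 0.0255
small px 351.0 332.0420168067227 119 exp 351.60062236375023 330.14168016982535 [0.5049 0.2547 0.2067] 25.975
```

carry_out(increments=[{"turn":[0,0,0],"linear":[0,-5,0],"claw":0.7},{"turn":[0,0,0],"linear":[0,-7,0],"claw":0.7},{"turn":[0,0,0],"linear":[0,-7,0],"claw":0.7},{"turn":[0,0,0],"linear":[0,-3,0],"claw":0.7},{"turn":[0,0,0],"linear":[0,-3,0],"claw":0.7},{"turn":[0,0,0],"linear":[0,-3,0],"claw":0.7},{"turn":[0,0,0],"linear":[0,-3,0],"claw":0.7}])

```text
time_s: 26.95
ee_pos: [0.505, 0.2517, 0.2067]
ee_rot: [-2.141, -2.299, 0.0]
contact_force: [0.4, -0.9, 0.7]
width: 0.301
finger_force: 0.0
```

```bash
python3 -c "
from h import *;chk2()"
```

```text
big [355.4 284.9  18.4  18.9] [ 0.529  -0.0721  0.047 ] gap [-0.024   0.3237] edge~ 0.0224
small px 351.3628318584071 331.283185840708 113 exp 351.69728587278644 329.24888039586574 [0.505  0.2517 0.2067] 26.95
```

carry_out(increments=[{"turn":[0,0,0],"linear":[0,-5,0],"claw":0.7},{"turn":[0,0,0],"linear":[0,-7,0],"claw":0.7},{"turn":[0,0,0],"linear":[0,-7,0],"claw":0.7},{"turn":[0,0,0],"linear":[0,-3,0],"claw":0.7},{"turn":[0,0,0],"linear":[0,-3,0],"claw":0.7},{"turn":[0,0,0],"linear":[0,-3,0],"claw":0.7},{"turn":[0,0,0],"linear":[0,-3,0],"claw":0.7}])

```text
time_s: 27.92
ee_pos: [0.5049, 0.2487, 0.2067]
ee_rot: [-2.141, -2.299, 0.0]
contact_force: [0.3, -0.3, 0.2]
width: 0.302
finger_force: 0.0
```

```bash
python3 -c "
from h import *;chk2()"
```

```text
big [356.7 285.1  18.2  18.8] [ 0.5283 -0.0759  0.047 ] gap [-0.0234  0.3246] edge~ 0.0186
small px 351.5744680851064 329.4468085106383 94 exp 351.80192690309286 328.36758655108446 [0.5049 0.2487 0.2067] 27.925
```

carry_out(increments=[{"turn":[0,0,0],"linear":[0,2,0],"claw":0.7},{"turn":[0,0,0],"linear":[0,2,0],"claw":0.7},{"turn":[0,0,0],"linear":[0,2,0],"claw":0.7},{"turn":[0,0,0],"linear":[0,2,0],"claw":0.7}])

```text
time_s: 28.52
ee_pos: [0.505, 0.2507, 0.2067]
ee_rot: [-2.141, -2.299, 0.0]
contact_force: [-0.6, 0.6, 0.4]
width: 0.299
finger_force: 0.0
```

```bash
python3 -c "
from h import *;chk2()
t=load('last_top');r=rings(t,60);w=onplane(t,r[:,:2],.021);print(w[(abs(w[:,0]-.52)<.04)].round(4))"
```

```text
big [356.6 285.   18.3  19. ] [ 0.5285 -0.0754  0.047 ] gap [-0.0236  0.3261] edge~ 0.019
small px 351.4719101123595 330.1685393258427 89 exp 351.7335112509718 328.9471837713221 [0.505  0.2507 0.2067] 28.525
[[ 0.5322 -0.0766  0.021 ]]
```

carry_out(increments=[{"turn":[0,0,0],"linear":[0,-6,0],"claw":0.7},{"turn":[0,0,0],"linear":[0,-9,0],"claw":0.7},{"turn":[0,0,0],"linear":[0,-9,0],"claw":0.7},{"turn":[0,0,0],"linear":[0,-4,0],"claw":0.7},{"turn":[0,0,0],"linear":[0,-4,0],"claw":0.7},{"turn":[0,0,0],"linear":[0,-4,0],"claw":0.7},{"turn":[0,0,0],"linear":[0,-4,0],"claw":0.7}])

```text
time_s: 29.5
ee_pos: [0.5049, 0.2467, 0.2067]
ee_rot: [-2.141, -2.299, 0.0]
contact_force: [0.2, 0.7, -0.1]
width: 0.296
finger_force: 0.0
```

```bash
python3 -c "
from h import *;chk2()
t=load('last_top');r=rings(t,60);w=onplane(t,r[:,:2],.021);print(w[(abs(w[:,0]-.52)<.04)].round(4))"
```

```text
big [357.6 286.   18.2  18.6] [ 0.5256 -0.0784  0.047 ] gap [-0.0206  0.3251] edge~ 0.016
small px 352.0 323.0 1 exp 351.87818031946006 327.7830400846815 [0.5049 0.2467 0.2067] 29.5
[[ 0.5292 -0.0796  0.021 ]]
```

It has now tipped by itself: between the last two steps the edge moved from +19 to about +16.5 mm, so the tip point is about +18. Moving the 8 g hanger over adds about 2.7 mm, so the hanger target is about +20.5. I re-grip the arm, level it and set it flat on the box.

carry_out(increments=[{"turn":[0,0,0],"linear":[0,10,55],"claw":0.65},{"turn":[0,0,0],"linear":[2,-5,110],"claw":0.65},{"turn":[0,0,0],"linear":[4,-62,120],"claw":0.6},{"turn":[0,0,0],"linear":[8,-120,120],"claw":0.6},{"turn":[0,0,0],"linear":[12,-178,110],"claw":0.6},{"turn":[0,0,0],"linear":[17,-228,90],"claw":0.6},{"turn":[0,0,0],"linear":[17,-228,35],"claw":0.6},{"turn":[0,0,0],"linear":[17,-228,-8],"claw":0.6}])

```text
time_s: 30.6
ee_pos: [0.5217, 0.0176, 0.1973]
ee_rot: [2.143, 2.297, -0.0]
contact_force: [1.6, 1.3, 0.4]
width: 0.398
finger_force: 0.0
```

carry_out(increments=[{"turn":[0,0,0],"linear":[0,0,0],"claw":0.9},{"turn":[0,0,0],"linear":[0,0,0],"claw":1},{"turn":[0,0,0],"linear":[0,0,0],"claw":1},{"turn":[-5,0,0],"linear":[0,10,35],"claw":1},{"turn":[-10.9,0,0],"linear":[0,60,40],"claw":1},{"turn":[-10.9,0,0],"linear":[-3,118,40],"claw":1},{"turn":[-10.9,0,0],"linear":[-4,120,15],"claw":1},{"turn":[-10.9,0,0],"linear":[-4,120,4.5],"claw":1}])

```text
time_s: 31.6
ee_pos: [0.5178, 0.1392, 0.2034]
ee_rot: [2.046, 2.2, -0.209]
contact_force: [0.3, -0.3, -2.6]
width: 0.163
finger_force: 60.8
```

carry_out(increments=[{"turn":[0,0,0],"linear":[0,0,0],"claw":0.8},{"turn":[0,0,0],"linear":[0,0,0],"claw":0.6},{"turn":[0,0,0],"linear":[0,0,55],"claw":0.6},{"turn":[5,0,0],"linear":[0,-10,105],"claw":0.5},{"turn":[10.9,0,0],"linear":[0,-20,125],"claw":0.5},{"turn":[10.9,0,0],"linear":[0,-20,125],"claw":0.5}])

```text
time_s: 32.35
ee_pos: [0.5187, 0.1167, 0.3306]
ee_rot: [2.144, 2.293, 0.005]
contact_force: [0.3, -0.5, 0.8]
width: 0.497
finger_force: 0.0
```

```bash
python3 -c "
from h import *
s=snap('top');r=rings(s,60);w=onplane(s,r[:,:2],.047);print(w[(abs(w[:,0]-.52)<.04)].round(4).tolist())
s=snap('wrist','w7');keep(s,'w7');r=rings(s,60);w=onplane(s,r[:,:2],.047);print(r.round(1).tolist(),w.round(4).tolist(),manip.get_state()['ee_pos'],manip.get_state()['joint_pos'].round(2))
"
```

```text
[[0.5052, 0.2974, 0.047], [0.5265, 0.0054, 0.047]]
[[502.7, 356.7, 8.1, 33.5], [312.4, 355.5, 63.3, 66.0], [482.1, 127.6, 54.0, 62.2], [311.7, 4.0, 10.0, 46.9]] [[0.6936, 0.0194, 0.047], [0.5241, 0.0099, 0.047], [0.6332, 0.209, 0.047], [0.506, 0.2768, 0.047]] [0.51792164 0.11810771 0.32835852] [ 0.04  0.31 -0.45  1.98  0.18  0.89 -0.44]
```

View pics/w7.png

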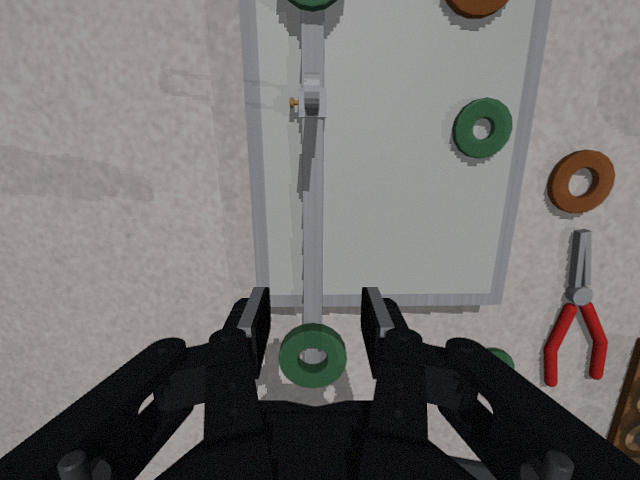

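The bar lies flat on the box, with the hanger saddle at about (313,103), its front edge at row 117, and the big ring at (312,355).

```bash
python3 -c "
from h import *
s=load('w7')
print(onplane(s,[(312.4,355.5)],.047).round(4),onplane(s,[(313,117)],.042).round(4),onplane(s,[(258,306),(502,304)],.03).round(4))
# template check: predicted saddle corners for hanger -.065
"
```

```text
[[0.5242 0.0099 0.047 ]] [[0.5115 0.2077 0.042 ]] [[0.4728 0.0461 0.03  ]
 [0.6917 0.0627 0.03  ]]
```

carry_out(increments=[{"turn":[0,0,-10.5],"linear":[-1,20,0],"claw":0.5},{"turn":[0,0,-21],"linear":[-3,40,0],"claw":0.5},{"turn":[0,0,-31.5],"linear":[-4,60,0],"claw":0.5},{"turn":[0,0,-42],"linear":[-5,80,0],"claw":0.5},{"turn":[0,0,-52.5],"linear":[-7,98,0],"claw":0.5},{"turn":[0,0,-63],"linear":[-7,98,0],"claw":0.5},{"turn":[0,0,-73],"linear":[-7,98,0],"claw":0.5},{"turn":[0,0,-83],"linear":[-7,98,0],"claw":0.5}])

```text
time_s: 33.45
ee_pos: [0.5104, 0.2175, 0.327]
ee_rot: [3.125, 0.297, -0.003]
contact_force: [0.3, -0.3, 0.2]
width: 0.502
finger_force: 0.0
```

carry_out(increments=[{"turn":[0,0,-7],"linear":[0,0,-40],"claw":0.5},{"turn":[0,0,-7],"linear":[0,0,-85],"claw":0.5},{"turn":[0,0,-7],"linear":[0,0,-99],"claw":0.5},{"turn":[0,0,-7],"linear":[0,0,-99],"claw":0.5}])

```text
time_s: 33.95
ee_pos: [0.5106, 0.2171, 0.2285]
ee_rot: [3.138, 0.114, -0.003]
contact_force: [0.5, -0.4, 0.4]
width: 0.5
finger_force: 0.0
```

```bash
python3 -c "
from h import *
s=snap('wrist','w8');keep(s,'w8');st=manip.get_state();print(st['ee_pos'],st['ee_rot'],st['contact_force'],st['joint_pos'].round(2))
"
```

```text
[0.51109116 0.21719914 0.22962208] [ 3.13922306e+00  1.13248131e-01 -2.86907680e-04] [-0.13432598  0.74782586  0.47890692] [-0.38  0.46 -0.17  2.    0.12  0.69 -2.13]
```

View pics/w8.png

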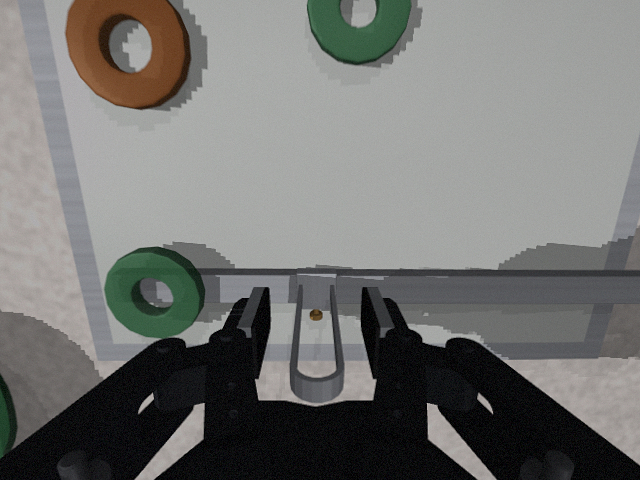

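The bail sits centred between the pads at (316,330), with the small ring at (155,292). I compute the hanger's position along the bar from that.

```bash
cat >> h.py <<'E'
def hcoord(s,st,end="small",z=.047):
    r=rings(s,400);w=onplane(s,r[:,:2],z)
    for a,b in zip(r,w):
        print(a.round(1),b.round(4),"d",np.linalg.norm(b[:2]-st["ee_pos"][:2]).round(4))
E
python3 -c "
from h import *
st=manip.get_state();hcoord(load('w8'),st)"
```

```text
[  6.1 420.1  15.9  78.6] [0.4178 0.3907 0.047 ] d 0.197
[154.7 291.8  88.5  98.2] [0.507  0.2977 0.047 ] d 0.0806
[357.7  26.2  69.1 103.5] [0.6291 0.2098 0.047 ] d 0.1183
```

carry_out(increments=[{"turn":[0,0,0],"linear":[0,0,0],"claw":0.8},{"turn":[0,0,0],"linear":[0,0,0],"claw":1},{"turn":[0,0,0],"linear":[0,0,0],"claw":1}], grip_force=25)

```text
time_s: 34.38
ee_pos: [0.5114, 0.2169, 0.2306]
ee_rot: [-3.139, -0.112, -0.003]
contact_force: [-0.6, 0.2, 8.3]
width: 0.206
finger_force: 28.6
```

```bash
python3 -c "
from h import *
s=snap('wrist','w9');keep(s,'w9');st=manip.get_state();print(st['ee_pos'],st['width']);hcoord(s,st)"
```

```text
[0.51142568 0.21687337 0.23055457] 0.2042450729505928
[  8.1 421.   20.4  94.7] [0.4167 0.3923 0.047 ] d 0.1994
[157.7 293.   86.9  96.8] [0.5069 0.2975 0.047 ] d 0.0808
[356.7  29.5  73.7 102.4] [0.6302 0.2098 0.047 ] d 0.119
```

carry_out(increments=[{"turn":[0,0,0],"linear":[0,0,1.5],"claw":1},{"turn":[0,0,0],"linear":[1,-14,1.5],"claw":1},{"turn":[0,0,0],"linear":[2,-30,1.5],"claw":1},{"turn":[0,0,0],"linear":[3,-46,1.5],"claw":1},{"turn":[0,0,0],"linear":[4,-62,1.5],"claw":1},{"turn":[0,0,0],"linear":[5,-76,1.5],"claw":1},{"turn":[0,0,0],"linear":[5,-84.5,1.5],"claw":1},{"turn":[0,0,0],"linear":[5,-84.5,1.5],"claw":1}])

```text
time_s: 35.42
ee_pos: [0.516, 0.1315, 0.2307]
ee_rot: [3.139, 0.111, -0.0]
contact_force: [-0.2, -0.9, -1.7]
width: 0.21
finger_force: 27.5
```

```bash
python3 -c "
from h import *
s=snap('wrist','w10');keep(s,'w10');st=manip.get_state();print(st['ee_pos'],st['width'],st['contact_force']);hcoord(s,st)
s=snap('top');r=rings(s,60);w=onplane(s,r[:,:2],.047);print(w[(abs(w[:,0]-.52)<.04)].round(4).tolist())
"
```

```text
[0.51593301 0.13212577 0.23069092] 0.20579161695620252 [-0.28511839 -0.0571843  -1.87298278]
[ 61.6 292.2  85.1 101.8] [0.5079 0.2611 0.047 ] d 0.1292
[604.2 296.8  80.3 121.4] [ 0.5248 -0.0151  0.047 ] d 0.1475
[161.   27.6  69.5 104.7] [0.6297 0.203  0.047 ] d 0.134
[[0.5056, 0.2626, 0.047], [0.5254, -0.0264, 0.047]]
```

View pics/w10.png

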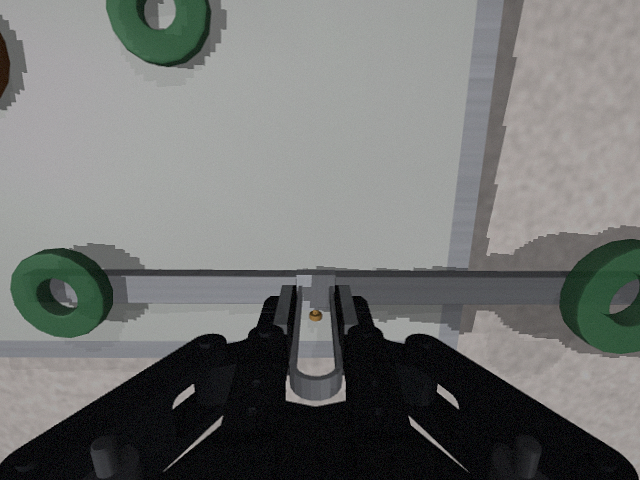

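The bar slid along by about 35 mm because my slight lift unloaded it. The hanger is now near −14. I press down lightly so the bar stays put and slide the remaining distance.

carry_out(increments=[{"turn":[0,0,0],"linear":[0,0,-3],"claw":1},{"turn":[0,0,0],"linear":[0,0,-3],"claw":1},{"turn":[0,0,0],"linear":[0.5,-10,-3],"claw":1},{"turn":[0,0,0],"linear":[1,-20,-3],"claw":1},{"turn":[0,0,0],"linear":[1.5,-29,-3],"claw":1},{"turn":[0,0,0],"linear":[2,-35,-3],"claw":1},{"turn":[0,0,0],"linear":[2,-35,-3],"claw":1}])

```text
time_s: 36.4
ee_pos: [0.5189, 0.0977, 0.2291]
ee_rot: [-3.139, -0.112, -0.005]
contact_force: [-3.1, -1.6, 20.4]
width: 0.208
finger_force: 30.3
```

```bash
python3 -c "
from h import *
s=snap('wrist','w11');keep(s,'w11');st=manip.get_state();print(st['ee_pos'],st['width'],st['contact_force'],st['time_s']);hcoord(s,st)
s=snap('top');r=rings(s,60);w=onplane(s,r[:,:2],.047);print(w[(abs(w[:,0]-.52)<.04)].round(4).tolist())
"
```

```text
[0.5188479  0.09798271 0.2291287 ] 0.2037214655393925 [-2.00199062 -0.81152917 21.09559984] 36.45
[ 19.5 296.7  48.4  90.8] [0.5078 0.2486 0.047 ] d 0.151
[562.9 298.8 112.  131.5] [ 0.5266 -0.026   0.047 ] d 0.1242
[ 85.1  29.3  70.7 111.5] [0.6303 0.1999 0.047 ] d 0.151
[[0.506, 0.263, 0.047], [0.5258, -0.0262, 0.047]]
```

The bar stayed put and the hanger is at about +20.6 by two estimates. Next I pin down the hook from the first pictures.

Run:
```python
from h import *
t=load("top1");w=load("w1");s=load("side1")
g=lambda S,p,z:onplane(S,p,z).round(4).tolist()
print("tip top cam",g(t,[(412,254.5)],.255),"w1",g(w,[(575,158)],.255))
print("rod",g(t,[(417,212),(412.3,250)],.2475), "w1 rod",g(w,[(600,153),(636,145)],.2475))
# rod line in top image, subpixel
im=cv2.cvtColor(np.ascontiguousarray(t["pixels"]),cv2.COLOR_RGB2GRAY).astype(float)
for r in range(214,258,3):
    x=im[r,404:428]; print(r,404+x.argmax(),x.astype(int).tolist()[4:18])
b=cv2.resize(w["pixels"][90:220,480:640,::-1],(800,600)[:2]);cv2.imwrite("pics/hk.png",b)
```

```text
tip top cam [[0.577, -0.2138, 0.255]] w1 [[0.5735, -0.2119, 0.255]]
rod [[0.6941, -0.2336, 0.2475], [0.5906, -0.2161, 0.2475]] w1 rod [[0.5878, -0.2159, 0.2475], [0.601, -0.2178, 0.2475]]
214 416 [38, 42, 39, 42, 41, 38, 38, 28, 95, 72, 40, 37, 40, 35]
217 416 [32, 47, 50, 46, 34, 35, 36, 52, 103, 64, 40, 36, 37, 38]
220 415 [51, 45, 40, 37, 31, 39, 33, 95, 91, 50, 34, 40, 35, 38]
223 415 [36, 33, 31, 34, 40, 39, 36, 101, 73, 42, 39, 40, 34, 40]
226 415 [31, 26, 25, 23, 19, 15, 63, 100, 56, 16, 19, 22, 22, 20]
229 414 [35, 43, 39, 35, 37, 30, 101, 83, 40, 38, 35, 36, 35, 39]
232 414 [32, 33, 41, 33, 35, 48, 98, 73, 35, 38, 39, 44, 33, 41]
235 414 [35, 37, 32, 40, 33, 87, 97, 63, 36, 37, 41, 39, 41, 39]
238 413 [21, 32, 36, 30, 31, 97, 83, 35, 39, 39, 38, 40, 38, 35]
241 408 [126, 123, 121, 123, 110, 98, 77, 88, 98, 91, 93, 87, 93, 78]
244 409 [124, 131, 124, 111, 109, 90, 119, 122, 112, 120, 121, 120, 123, 126]
247 426 [130, 134, 132, 113, 105, 101, 117, 128, 132, 130, 128, 129, 128, 123]
250 423 [132, 133, 127, 117, 96, 116, 131, 129, 124, 130, 126, 129, 130, 131]
253 420 [127, 124, 114, 89, 72, 116, 124, 130, 134, 131, 132, 134, 136, 131]
256 416 [126, 129, 127, 111, 111, 127, 128, 132, 133, 132, 131, 129, 129, 129]
```

View pics/hk.png

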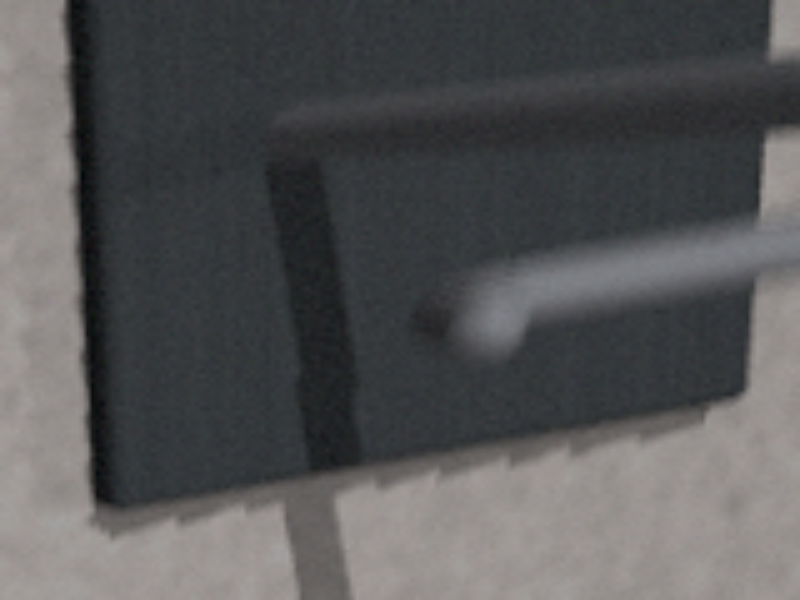

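The crop shows the hook's tip top at crop (490,325), or about (578,160) in the picture, with the rod going right to about (639,141).

Run:
```python
from h import *
t=load("top1");w=load("w1")
a=onplane(t,[(416.4,214),(413.35,238),(412.2,250)],.246);b=onplane(w,[(639,141),(600,151.5)],.246);c=onplane(w,[(578,160.4)],.2575);e=onplane(t,[(411.8,254.5)],.2575)
print(a.round(4),b.round(4),c.round(4),e.round(4))
for d in(a[0]-a[2],b[0]-b[1]):print(np.degrees(np.arctan2(d[1],d[0])))
```

```text
[[ 0.689  -0.2319  0.246 ]
 [ 0.6233 -0.2206  0.246 ]
 [ 0.5909 -0.2161  0.246 ]] [[ 0.6035 -0.2173  0.246 ]
 [ 0.5891 -0.2158  0.246 ]] [[ 0.5726 -0.2123  0.2575]] [[ 0.5766 -0.2129  0.2575]]
-9.170204134509023
-5.710894545577485
```

Hook estimates: axis at −8.8°, tip at about (0.576, −0.213), seat at about (0.598, −0.217). I lift the arm by its hanger and stop short of the tip.

carry_out(increments=[{"turn":[0,0,0],"linear":[0,0,5],"claw":1},{"turn":[0,0,0],"linear":[0,0,30],"claw":1},{"turn":[0,0,0],"linear":[0,0,75],"claw":1},{"turn":[0,0,-2],"linear":[2,-15,120],"claw":1},{"turn":[0,0,-5],"linear":[5,-55,150],"claw":1},{"turn":[0,0,-8],"linear":[8,-100,157],"claw":1},{"turn":[0,0,-11],"linear":[10,-150,157],"claw":1},{"turn":[0,0,-12.9],"linear":[12,-200,157],"claw":1}], grip_force=50)

```text
time_s: 37.5
ee_pos: [0.5298, -0.1037, 0.3848]
ee_rot: [-3.132, 0.242, -0.0]
contact_force: [0.6, -1.0, -2.6]
width: 0.202
finger_force: 49.0
```

carry_out(increments=[{"turn":[0,0,0],"linear":[3,-45,0],"claw":1},{"turn":[0,0,0],"linear":[4,-75,0],"claw":1},{"turn":[0,0,0],"linear":[6,-95,0],"claw":1},{"turn":[0,0,0],"linear":[6,-105,0],"claw":1},{"turn":[0,0,0],"linear":[6,-105,0],"claw":1},{"turn":[0,0,0],"linear":[6,-105,0],"claw":1}])

```text
time_s: 38.25
ee_pos: [0.5361, -0.2066, 0.3847]
ee_rot: [-3.132, 0.239, 0.0]
contact_force: [0.0, 0.1, -1.9]
width: 0.2
finger_force: 49.0
```

```bash
python3 -c "
from h import *
s=snap('wrist','w12');keep(s,'w12');st=manip.get_state();print(st['ee_pos'],st['ee_rot'],st['width'],st['contact_force'],st['wrist_torque'],st['time_s'])
z=st['ee_pos'][2]-.199+.017;r=rings(s,400);print(r.round(1).tolist(),onplane(s,r[:,:2],z).round(4).tolist())
t=snap('side','s12');keep(t,'s12');cv2.imwrite('pics/m12.png',np.vstack([cv2.resize(s['pixels'][:,:,::-1],(400,300)),cv2.resize(t['pixels'][100:300,230:497,::-1],(400,300))]))
"
```

```text
[ 0.53611164 -0.20664138  0.38471682] [-3.13205727e+00  2.39040467e-01  3.33960921e-05] 0.20396659303061151 [ 0.44942426  0.88537777 -2.90103034] [-0.01502959  0.05031673 -0.02554731] 38.3
[[15.6, 299.8, 39.7, 73.0], [553.1, 299.3, 111.2, 131.0], [99.8, 57.3, 47.1, 57.9]] [[0.5567, -0.0543, 0.2027], [0.516, -0.3237, 0.2027], [0.6557, -0.1345, 0.2027]]
```

View pics/m12.png

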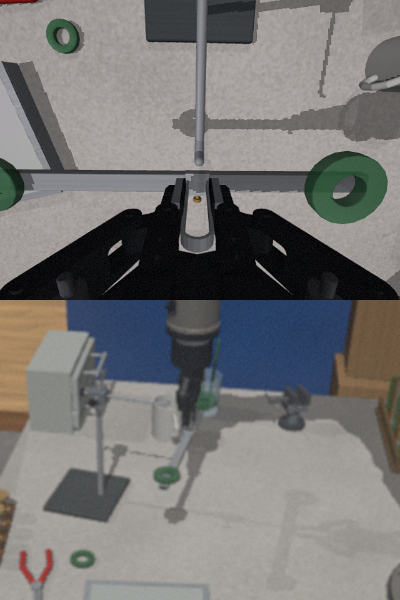

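The wrist half shows the rod pointing straight at the bail, with its tip at about (318,255) and the bail centre at 316. The side half shows the arm level beside the stand. That makes 13 views, over the limit of 10, so I'll take only numbers from here.

Run:
```python
from h import *
w=load("w12");p=onplane(w,[(318,254)],.2575)[0];q=onplane(w,[(325,2)],.2475)[0]
print(p,q,np.degrees(np.arctan2((q-p)[1],(q-p)[0])))
im=cv2.cvtColor(np.ascontiguousarray(w["pixels"]),cv2.COLOR_RGB2GRAY).astype(int)
for r in (5,60,120,180,220,240,250,256,262,268,274): print(r,im[r,300:342:2].tolist())
```

```text
[ 0.5770474  -0.21251782  0.2575    ] [ 0.64564251 -0.22488613  0.2475    ] -10.221119065957254
5 [60, 60, 62, 58, 61, 64, 65, 73, 116, 131, 137, 135, 134, 117, 103, 77, 52, 58, 61, 62, 61]
60 [65, 62, 59, 64, 63, 64, 61, 70, 125, 138, 144, 138, 125, 112, 91, 68, 62, 59, 63, 60, 62]
120 [154, 160, 159, 162, 162, 154, 149, 111, 131, 151, 145, 131, 112, 92, 72, 174, 166, 156, 149, 154, 166]
180 [112, 114, 105, 106, 102, 105, 100, 126, 147, 147, 131, 122, 102, 78, 97, 155, 162, 160, 160, 157, 166]
220 [157, 154, 156, 157, 163, 166, 103, 131, 151, 141, 126, 113, 88, 105, 155, 150, 158, 160, 161, 162, 164]
240 [166, 169, 165, 163, 164, 160, 107, 125, 130, 121, 113, 97, 82, 106, 157, 160, 160, 162, 164, 158, 159]
250 [167, 169, 167, 168, 172, 160, 91, 92, 90, 83, 68, 63, 61, 105, 155, 155, 157, 162, 161, 160, 156]
256 [169, 170, 170, 160, 155, 151, 112, 127, 127, 123, 111, 96, 74, 95, 149, 146, 148, 147, 162, 165, 168]
262 [169, 165, 171, 164, 169, 167, 119, 129, 135, 136, 126, 104, 82, 166, 161, 158, 157, 154, 149, 169, 168]
268 [163, 167, 161, 158, 162, 168, 168, 167, 169, 170, 154, 150, 155, 157, 153, 156, 155, 151, 153, 152, 157]
274 [61, 63, 59, 63, 61, 60, 60, 56, 60, 60, 50, 51, 52, 50, 59, 59, 59, 59, 50, 48, 50]
```

carry_out(increments=[{"turn":[0,0,0],"linear":[12,-2,0],"claw":1},{"turn":[0,0,0],"linear":[28,-4,0],"claw":1},{"turn":[0,0,0],"linear":[44,-7,0],"claw":1},{"turn":[0,0,0],"linear":[57,-9,0],"claw":1},{"turn":[0,0,0],"linear":[63,-9.7,0],"claw":1},{"turn":[0,0,0],"linear":[63,-9.7,-8],"claw":1},{"turn":[0,0,0],"linear":[63,-9.7,-14],"claw":1},{"turn":[0,0,0],"linear":[63,-9.7,-14],"claw":1}])

```text
time_s: 39.35
ee_pos: [0.5984, -0.2175, 0.37]
ee_rot: [-3.132, 0.242, 0.002]
contact_force: [0.4, 0.1, -1.8]
width: 0.2
finger_force: 49.0
```

Run:
```python
from h import *
w=snap("wrist","w13");keep(w,"w13");st=manip.get_state();print(st['ee_pos'],st['contact_force'],st['wrist_torque'],st['time_s'])
im=cv2.cvtColor(np.ascontiguousarray(w["pixels"]),cv2.COLOR_RGB2GRAY).astype(int)
for r in range(200,400,20): print(r,im[r,280:360:4].tolist())
```

```text
[ 0.59865032 -0.21745316  0.37047618] [ 0.96485706 -0.51516232 -2.10031434] [-0.03433763 -0.06471744  0.06329081] 39.4
200 [112, 115, 112, 117, 118, 114, 115, 118, 131, 171, 142, 114, 102, 116, 110, 114, 123, 116, 119, 118]
220 [171, 175, 110, 112, 114, 108, 111, 112, 132, 165, 135, 104, 174, 178, 166, 168, 177, 172, 167, 168]
240 [166, 177, 181, 176, 179, 179, 174, 176, 136, 161, 134, 103, 161, 180, 168, 180, 182, 175, 173, 176]
260 [176, 178, 181, 182, 176, 174, 177, 169, 138, 156, 132, 92, 173, 177, 171, 178, 178, 178, 180, 172]
280 [139, 134, 138, 136, 144, 162, 162, 106, 141, 154, 134, 82, 102, 109, 92, 87, 88, 90, 88, 92]
300 [63, 60, 63, 7, 1, 66, 104, 99, 143, 148, 133, 76, 104, 72, 14, 41, 54, 58, 45, 24]
320 [60, 60, 7, 3, 68, 108, 180, 169, 146, 146, 126, 95, 168, 55, 27, 1, 63, 61, 59, 51]
340 [5, 15, 20, 30, 62, 174, 182, 150, 82, 96, 97, 122, 168, 95, 72, 15, 13, 6, 2, 13]
360 [14, 14, 22, 63, 76, 176, 182, 155, 81, 95, 97, 169, 164, 165, 63, 73, 3, 6, 11, 1]
380 [10, 1, 155, 64, 82, 83, 66, 67, 63, 66, 64, 63, 81, 98, 101, 84, 120, 17, 14, 8]
```

carry_out(increments=[{"turn":[0,0,0],"linear":[0,0.5,-2],"claw":1},{"turn":[0,0,0],"linear":[0,0.5,-4],"claw":1},{"turn":[0,0,0],"linear":[0,0.5,-4],"claw":1},{"turn":[0,0,0],"linear":[0,0.5,-5.5],"claw":1},{"turn":[0,0,0],"linear":[0,0.5,-5.5],"claw":1}])

```text
time_s: 40.02
ee_pos: [0.5991, -0.2171, 0.3657]
ee_rot: [3.132, -0.241, 0.002]
contact_force: [-0.5, 0.1, 2.4]
width: 0.199
finger_force: 49.6
```

```bash
python3 -c "
from h import *
ft(4)"
```

```text
ft [ 7.340e-01 -7.320e-01  3.864e+00 -7.600e-02 -4.800e-02 -3.000e-03] sem [0.305 0.142 0.263 0.02  0.006 0.007] [ 0.5991 -0.2171  0.3656] [ 3.1321e+00 -2.4140e-01  1.4000e-03] 40.225
```

carry_out(increments=[{"turn":[0,0,0],"linear":[0,0,0.8],"claw":1},{"turn":[0,0,0],"linear":[0,0,0.8],"claw":0.78},{"turn":[0,0,0],"linear":[0,0,0.8],"claw":0.7},{"turn":[0,0,0],"linear":[0,0,0.8],"claw":0.6},{"turn":[0,0,0],"linear":[0,0,0.8],"claw":0.5},{"turn":[0,0,0],"linear":[0,0,30],"claw":0.5},{"turn":[0,0,0],"linear":[0,0,75],"claw":0.5},{"turn":[0,0,0],"linear":[0,0,110],"claw":0.5}])

```text
time_s: 41.22
ee_pos: [0.5989, -0.217, 0.477]
ee_rot: [3.132, -0.241, 0.001]
contact_force: [0.1, -0.1, -1.3]
width: 0.502
finger_force: 0.0
```

```bash
cat >> h.py <<'E'
def tri():
    """ring centres by top+wrist/side, list of candidate detections"""
    for n in("top","side","wrist"):
        s=snap(n);keep(s,"tri_"+n);r=rings(s,40);w=onplane(s,r[:,:2],.1835)
        for a,b in zip(r,w):
            if abs(b[0]-.6)<.12 and -.45<b[1]<0: print(n,a.round(1),b.round(4))
    st=manip.get_state();print(st["ee_pos"].round(4),st["time_s"])
E
python3 -c "from h import *;tri()"
```

```text
top [460.5 258.9   6.6  17.4] [ 0.5759 -0.3578  0.1835]
top [349.4 244.6  15.1  15.4] [ 0.6215 -0.0525  0.1835]
top [338.6 227.   13.5  13.6] [ 0.6718 -0.0238  0.1835]
side [344.5 165.7   8.2  14.8] [ 0.579  -0.3593  0.1835]
wrist [122.4 233.1  49.4  57.1] [ 0.6262 -0.0583  0.1835]
wrist [465.6 240.5  69.1  77.2] [ 0.576  -0.3395  0.1835]
wrist [154.2 133.4  34.3  39.3] [ 0.6984 -0.1073  0.1835]
[ 0.5991 -0.2171  0.4772] 41.375
```

carry_out(increments=[{"turn":[0,0,0],"linear":[-40,0,20],"claw":0.5},{"turn":[0,0,0],"linear":[-90,0,20],"claw":0.5},{"turn":[0,0,0],"linear":[-120,0,20],"claw":0.5},{"turn":[0,0,0],"linear":[-120,0,20],"claw":0.5},{"turn":[0,0,0],"linear":[-120,0,20],"claw":0.5},{"turn":[0,0,0],"linear":[-120,0,20],"claw":0.5},{"turn":[0,0,0],"linear":[-120,0,20],"claw":0.5}])

```text
time_s: 42.25
ee_pos: [0.4795, -0.2169, 0.4948]
ee_rot: [-3.132, 0.241, 0.001]
contact_force: [0.1, -0.1, -0.5]
width: 0.502
finger_force: 0.0
```

```bash
cat >> h.py <<'E'
def ray(s,uv):
    p=onplane(s,[uv],0)[0];o=np.array(s["position"]);d=p-o;return o,d/np.linalg.norm(d)
def tripoint(obs):
    A=np.zeros((3,3));b=np.zeros(3)
    for s,uv in obs:
        o,d=ray(s,uv);M=np.eye(3)-np.outer(d,d);A+=M;b+=M@o
    return np.linalg.solve(A,b)
E
python3 - <<'E'
from h import *
import shutil
w1=load("tri_wrist");t1=load("tri_top");s1=load("tri_side")
print("small",tripoint([(w1,(122.4,233.1)),(t1,(349.4,244.6))]),"big",tripoint([(w1,(465.6,240.5)),(s1,(344.5,165.7))]))
keep(w1,"A_wrist");tri()
E
```

```text
small [ 0.62404678 -0.0525094   0.17401994] big [ 0.57873286 -0.33545167  0.1948931 ]
top [349.3 244.5  15.2  15.5] [ 0.6219 -0.0521  0.1835]
top [338.6 227.   13.5  13.6] [ 0.6718 -0.0237  0.1835]
wrist [87.1 83.7 54.5 67.2] [ 0.6217 -0.0582  0.1835]
wrist [455.7  80.4  77.6  90.5] [ 0.5798 -0.3408  0.1835]
wrist [132.2  29.3  36.4  45.2] [ 0.652  -0.1045  0.1835]
[ 0.4792 -0.2169  0.495 ] 42.4
```

Run:
```python
from h import *
P=np.array([.599,-.2165,.2475]);u=np.array([-.153,-.988,0])
pts=[P+u*-.1656-[0,0,.066],P+u*.1244-[0,0,.064]]
for f in("tri_side","tri_top","tri_wrist","A_wrist"):
    s=load(f);im=s["pixels"].astype(int)
    for n,p in zip(("small","big"),pts):
        u0,v0=proj(s,[p])[0];print(f,n,"level proj",round(u0,1),round(v0,1),end=" ")
        x0,y0=max(int(u0)-22,0),max(int(v0)-22,0);c=im[y0:y0+44,x0:x0+44]
        m=((c[...,1]-c[...,0]>10)&(c[...,1]-c[...,2]>3)).astype(np.uint8)
        k,l,stt,cc=cv2.connectedComponentsWithStats(m)
        print([(round(cc[i][0]+x0,1),round(cc[i][1]+y0,1),int(stt[i][4]),(stt[i][:4]+[x0,y0,0,0]).tolist()) for i in range(1,k) if stt[i][4]>15])
```

```text
tri_side small level proj 317.3 217.7 [(np.float64(317.4), np.float64(220.7), 167, [309, 215, 18, 13])]
tri_side big level proj 343.7 168.6 [(np.float64(344.9), np.float64(166.3), 179, [335, 161, 20, 13])]
tri_top small level proj 349.5 243.8 [(np.float64(338.7), np.float64(227.0), 128, [331, 221, 16, 14]), (np.float64(349.1), np.float64(244.4), 187, [341, 237, 17, 16])]
tri_top big level proj 453.9 257.6 []
tri_wrist small level proj 81.2 81.7 [(np.float64(79.6), np.float64(79.4), 1536, [59, 59, 44, 44])]
tri_wrist big level proj 453.8 80.5 [(np.float64(451.5), np.float64(77.3), 1077, [431, 58, 44, 44])]
A_wrist small level proj 118.3 235.5 [(np.float64(117.9), np.float64(233.9), 1563, [96, 213, 44, 44])]
A_wrist big level proj 465.3 236.1 [(np.float64(464.6), np.float64(233.4), 1378, [443, 214, 44, 44])]
```

The ring positions show the small end hanging about 9 mm low and the big end about 8 mm high. I fit the tilt properly before correcting.

```bash
cat >> h.py <<'E'
from scipy.optimize import least_squares
def fit(obs,b):
    # obs: list (snapshot, 'S'/'B', uv, sigma, biasgroup); params: px,py,yaw,tilt(+=big end up) + wrist bias xyz
    def pt(p,k):
        u=np.array([np.cos(p[2])*np.cos(p[3]),np.sin(p[2])*np.cos(p[3]),np.sin(p[3])])
        n=np.array([-np.cos(p[2])*np.sin(p[3]),-np.sin(p[2])*np.sin(p[3]),np.cos(p[3])])
        return np.array([p[0],p[1],.2475])+u*((-.145 if k=="S" else .145)-b)+n*((.0155 if k=="S" else .0175)-.081)
    def res(p):
        r=[]
        for s,k,uv,sg,g in obs:
            r+=list((proj(s,[pt(p,k)-(p[4:7] if g=="w" else p[7:10] if g=="s" else p[10:13])])[0]-uv)/sg)
        return np.r_[r,p[4:]/.002]
    q=least_squares(res,np.r_[.599,-.2165,np.radians(-98.8),0,np.zeros(9)],x_scale=np.r_[.01,.01,.1,.1,np.ones(9)*.002])
    print("pivot",q.x[:2].round(4),"yaw",np.degrees(q.x[2]).round(2),"TILT",np.degrees(q.x[3]).round(2),"+-",np.degrees(np.linalg.inv(q.jac.T@q.jac)[3,3]**.5).round(2),"cost",q.cost.round(2),"bias",(q.x[4:]*1e3).round(1))
def look(b=.0206,big_top=None):
    S=snap("side");T=snap("top");W=snap("wrist");[keep(x,"L_"+n) for x,n in((S,"side"),(T,"top"),(W,"wrist"))]
    P=np.array([.599,-.2165,.2475]);u=np.array([-.153,-.988,0]);obs=[]
    for s,g,sg,mr in((S,"s",.5,9),(T,"t",.4,6),(W,"w",1.5,25)):
        R_=rings(s,40) if g!="s" else None
        if g=="s":
            im=s["pixels"].astype(int);m=((im[...,1]-im[...,0]>10)&(im[...,1]-im[...,2]>3)).astype(np.uint8)
            k,l,stt,cc=cv2.connectedComponentsWithStats(m);R_=np.array([cc[i] for i in range(1,k) if stt[i][4]>120])
        for kk,c,h in(("S",-.145-b,.066),("B",.145-b,.064)):
            e=proj(s,[P+u*c-[0,0,h]])[0]
            if len(R_)==0: continue
            d=np.linalg.norm(R_[:,:2]-e,axis=1);i=d.argmin()
            if d[i]<mr: obs.append((s,kk,R_[i,:2],sg,g));print(g,kk,R_[i].round(1),"level",e.round(1))
    fit(obs,b);print(manip.get_state()["time_s"])
E
python3 -c "from h import *;look()"
```

```text
s S [317.5 220.5] level [317.3 217.7]
s B [344.7 166.5] level [343.7 168.6]
t S [348.9 244.3  15.1  15.7] level [349.5 243.8]
w S [85.9 83.2 54.8 67. ] level [81.2 81.7]
w B [454.6  80.4  77.6  90.1] level [453.5  80.4]
pivot [ 0.5986 -0.211 ] yaw -99.18 TILT 3.27 +- 0.47 cost 0.33 bias [-0.6 -0.3 -0.4  0.7  0.3 -0.5 -0.2 -0.  -0. ]
42.55
```

The tilt is 3.3° with the small end low, so the hanger needs to move about 4 mm towards the small ring. I re-pinch it, lift it off the hook, set the bar down on the table, nudge it and re-hang.

carry_out(increments=[{"turn":[0,0,0],"linear":[60,0,0],"claw":0.5},{"turn":[0,0,0],"linear":[112,0,-10],"claw":0.5},{"turn":[0,0,0],"linear":[120,0,-40],"claw":0.5},{"turn":[0,0,0],"linear":[120,0,-90],"claw":0.5},{"turn":[0,0,0],"linear":[120,0,-122],"claw":0.5},{"turn":[0,0,0],"linear":[120,0,-129],"claw":0.6},{"turn":[0,0,0],"linear":[120,0,-129],"claw":0.75},{"turn":[0,0,0],"linear":[120,0,-129],"claw":1}], grip_force=30)

```text
time_s: 43.55
ee_pos: [0.5993, -0.2171, 0.3677]
ee_rot: [3.132, -0.242, 0.003]
contact_force: [-0.5, 0.4, -2.3]
width: 0.201
finger_force: 30.3
```

carry_out(increments=[{"turn":[0,0,0],"linear":[0,0,0],"claw":1},{"turn":[0,0,0],"linear":[0,0,10],"claw":1},{"turn":[0,0,0],"linear":[0,0,19],"claw":1},{"turn":[0,0,0],"linear":[0,0,19],"claw":1},{"turn":[0,0,0],"linear":[-15,2.4,19],"claw":1},{"turn":[0,0,0],"linear":[-32,5,19],"claw":1},{"turn":[0,0,0],"linear":[-50,8,19],"claw":1},{"turn":[0,0,0],"linear":[-63,10,19],"claw":1}])

```text
time_s: 44.55
ee_pos: [0.5345, -0.2068, 0.385]
ee_rot: [-3.132, 0.242, 0.001]
contact_force: [-0.4, -0.7, -2.6]
width: 0.204
finger_force: 30.3
```

```bash
python3 -c "
from h import *
s=snap('wrist');keep(s,'w14');st=manip.get_state();print(st['ee_pos'],st['width'],st['contact_force'],st['time_s'])
for f in('w12','w14'):
  s=load(f);r=rings(s,400);print(r.round(1).tolist(),onplane(s,r[:,:2],.2027).round(4).tolist())"
```

```text
[ 0.53343969 -0.20683275  0.38509818] 0.2085362963267666 [-1.30847456  0.8770746  -1.41313514] 44.6
[[15.6, 299.8, 39.7, 73.0], [553.1, 299.3, 111.2, 131.0], [99.8, 57.3, 47.1, 57.9]] [[0.5567, -0.0543, 0.2027], [0.516, -0.3237, 0.2027], [0.6557, -0.1344, 0.2027]]
[[16.2, 295.6, 43.8, 77.0], [551.6, 295.7, 109.1, 130.4], [99.0, 57.1, 46.3, 56.6]] [[0.5573, -0.0556, 0.2027], [0.5159, -0.3234, 0.2027], [0.6542, -0.1345, 0.2027]]
```

carry_out(increments=[{"turn":[0,0,0],"linear":[-30,0,0],"claw":1},{"turn":[0,0,0],"linear":[-40,0,-40],"claw":1},{"turn":[0,0,0],"linear":[-40,0,-95],"claw":1},{"turn":[0,0,0],"linear":[-40,0,-150],"claw":1},{"turn":[0,0,0],"linear":[-40,0,-176],"claw":1},{"turn":[0,0,0],"linear":[-40,0,-184],"claw":1},{"turn":[0,0,0],"linear":[-40,0,-187],"claw":1},{"turn":[0,0,0],"linear":[-40,0,-187],"claw":1}])

```text
time_s: 45.6
ee_pos: [0.4962, -0.2073, 0.1996]
ee_rot: [3.132, -0.242, 0.002]
contact_force: [-3.6, -0.3, 5.3]
width: 0.2
finger_force: 31.3
```

```bash
python3 -c "
from h import *
s=snap('wrist');keep(s,'w15');st=manip.get_state();print(st['ee_pos'],st['width'],st['contact_force'],st['time_s'])
r=rings(s,400);w=onplane(s,r[:,:2],.0175);print(r.round(1).tolist(),w.round(4).tolist(),np.linalg.norm(w[:,:2]-st['ee_pos'][:2],axis=1))
s=snap('top');r=rings(s,60);w=onplane(s,r[:,:2],.0175);print(r.round(1)[:,:2].tolist(),w.round(4).tolist())"
```

```text
[ 0.49616636 -0.20727451  0.19960974] 0.20427028604307415 [-4.41865744 -0.64193472  5.55244033] 45.65
[[14.6, 298.1, 38.8, 80.3], [551.4, 299.3, 112.0, 130.2]] [[0.5182, -0.0551, 0.0175], [0.476, -0.3239, 0.0175]] [0.15379694 0.11832965]
[[506.1, 461.1], [543.1, 459.0], [579.5, 456.8], [174.1, 331.8], [443.8, 302.7], [343.7, 289.5], [260.9, 250.2], [338.5, 227.0], [147.0, 173.2]] [[0.0035, -0.5018, 0.0175], [0.0033, -0.6142, 0.0175], [0.0025, -0.7276, 0.0175], [0.3999, 0.4709, 0.0175], [0.4741, -0.3363, 0.0175], [0.5199, -0.0379, 0.0175], [0.644, 0.2103, 0.0175], [0.712, -0.0264, 0.0175], [0.8993, 0.5756, 0.0175]]
```

carry_out(increments=[{"turn":[0,0,0],"linear":[0,0,-0.5],"claw":1},{"turn":[0,0,0],"linear":[0.3,2,-0.5],"claw":1},{"turn":[0,0,0],"linear":[0.6,4.2,-0.5],"claw":1},{"turn":[0,0,0],"linear":[0.6,4.2,-0.5],"claw":1},{"turn":[0,0,0],"linear":[0.6,4.2,-0.5],"claw":1}])

```text
time_s: 46.32
ee_pos: [0.4968, -0.203, 0.1995]
ee_rot: [3.132, -0.242, 0.002]
contact_force: [-6.8, 1.7, 14.2]
width: 0.208
finger_force: 32.3
```

```bash
python3 -c "
from h import *
s=snap('wrist');keep(s,'w16');st=manip.get_state();print(st['ee_pos'],st['width'],st['contact_force'],st['time_s'])
r=rings(s,400);w=onplane(s,r[:,:2],.0175);print(r.round(1).tolist(),w.round(4).tolist(),np.linalg.norm(w[:,:2]-st['ee_pos'][:2],axis=1))
s=snap('top');r=rings(s,60);w=onplane(s,r[:,:2],.0175);print(r.round(1)[4:6,:2].tolist(),w.round(4)[4:6].tolist())"
```

```text
[ 0.49682296 -0.20300233  0.19948689] 0.2038092045952579 [-6.03315404  2.05892571 14.67427542] 46.375
[[18.6, 297.6, 47.0, 86.7], [560.0, 299.5, 111.9, 130.8]] [[0.5189, -0.053, 0.0175], [0.476, -0.3238, 0.0175]] [0.15158096 0.12261226]
[[442.7, 302.8], [343.7, 289.5]] [[0.4739, -0.333, 0.0175], [0.5198, -0.038, 0.0175]]
```

carry_out(increments=[{"turn":[0,0,0],"linear":[0,0,4],"claw":1},{"turn":[0,0,0],"linear":[0,0,30],"claw":1},{"turn":[0,0,0],"linear":[0,-1,80],"claw":1},{"turn":[0,0,0],"linear":[0,-2,135],"claw":1},{"turn":[0,0,0],"linear":[0,-4,178],"claw":1},{"turn":[0,0,0],"linear":[15,-4,188],"claw":1},{"turn":[0,0,0],"linear":[37,-4,188],"claw":1},{"turn":[0,0,0],"linear":[37,-4,188],"claw":1}], grip_force=50)

```text
time_s: 47.42
ee_pos: [0.5345, -0.2064, 0.3865]
ee_rot: [3.132, -0.24, 0.002]
contact_force: [-1.1, -1.2, -2.8]
width: 0.199
finger_force: 49.0
```

carry_out(increments=[{"turn":[0,0,0],"linear":[15,-2.5,0],"claw":1},{"turn":[0,0,0],"linear":[32,-5,0],"claw":1},{"turn":[0,0,0],"linear":[48,-7.5,0],"claw":1},{"turn":[0,0,0],"linear":[60,-9.3,0],"claw":1},{"turn":[0,0,0],"linear":[64,-9.7,0],"claw":1},{"turn":[0,0,0],"linear":[64,-9.7,-8],"claw":1},{"turn":[0,0,0],"linear":[64,-9.7,-13],"claw":1},{"turn":[0,0,0],"linear":[64,-9.7,-15],"claw":1}])

```text
time_s: 48.42
ee_pos: [0.5972, -0.2165, 0.3702]
ee_rot: [-3.132, 0.241, 0.001]
contact_force: [0.3, -0.7, -2.2]
width: 0.201
finger_force: 49.1
```

carry_out(increments=[{"turn":[0,0,0],"linear":[0,0,-2],"claw":1},{"turn":[0,0,0],"linear":[0,0,-2],"claw":1}])

```text
time_s: 48.68
ee_pos: [0.5975, -0.2165, 0.3687]
ee_rot: [-3.132, 0.241, -0.0]
contact_force: [-0.1, -1.7, -3.4]
width: 0.199
finger_force: 49.1
```

```bash
python3 -c "
from h import *
ft(4)"
```

```text
ft [ 0.062 -0.143 -2.592  0.017 -0.029 -0.   ] sem [0.284 0.284 0.184 0.01  0.009 0.011] [ 0.5976 -0.2165  0.3689] [-3.1323e+00  2.4140e-01 -5.0000e-04] 48.875
```

Not seated yet, so I go lower, then release gently and withdraw.

carry_out(increments=[{"turn":[0,0,0],"linear":[0.5,0,-1],"claw":1},{"turn":[0,0,0],"linear":[1,0,-2],"claw":1},{"turn":[0,0,0],"linear":[1,0,-3],"claw":1},{"turn":[0,0,0],"linear":[1,0,-3],"claw":1}])

```text
time_s: 49.38
ee_pos: [0.5987, -0.2165, 0.366]
ee_rot: [-3.132, 0.241, -0.001]
contact_force: [-0.9, 0.5, 2.3]
width: 0.204
finger_force: 49.8
```

```bash
python3 -c "
from h import *
ft(4)"
```

```text
ft [-0.738  0.773  3.416  0.138  0.12   0.015] sem [0.163 0.22  0.381 0.015 0.014 0.019] [ 0.5986 -0.2165  0.3659] [-3.1323e+00  2.4130e-01 -7.0000e-04] 49.575
```

carry_out(increments=[{"turn":[0,0,0],"linear":[0,0,0.7],"claw":1},{"turn":[0,0,0],"linear":[0,0,0.7],"claw":0.78},{"turn":[0,0,0],"linear":[0,0,0.7],"claw":0.7},{"turn":[0,0,0],"linear":[0,0,0.7],"claw":0.6},{"turn":[0,0,0],"linear":[0,0,0.7],"claw":0.5},{"turn":[0,0,0],"linear":[0,0,30],"claw":0.5},{"turn":[0,0,0],"linear":[0,0,75],"claw":0.5},{"turn":[0,0,0],"linear":[0,0,115],"claw":0.5}])

```text
time_s: 50.58
ee_pos: [0.5985, -0.2165, 0.4822]
ee_rot: [3.132, -0.241, 0.0]
contact_force: [0.6, 0.3, -0.2]
width: 0.498
finger_force: 0.0
```

carry_out(increments=[{"turn":[0,0,0],"linear":[-40,0,15],"claw":0.5},{"turn":[0,0,0],"linear":[-90,0,15],"claw":0.5},{"turn":[0,0,0],"linear":[-120,0,15],"claw":0.5},{"turn":[0,0,0],"linear":[-120,0,15],"claw":0.5},{"turn":[0,0,0],"linear":[-120,0,15],"claw":0.5},{"turn":[0,0,0],"linear":[-120,0,15],"claw":0.5}])

```text
time_s: 51.32
ee_pos: [0.4793, -0.2163, 0.4955]
ee_rot: [-3.132, 0.24, 0.0]
contact_force: [0.0, 0.0, -0.7]
width: 0.502
finger_force: 0.0
```

```bash
python3 -c "
from h import *
look(b=.0206);look(b=.0206)"
```

```text
s S [317.4 218.3] level [317.3 217.7]
s B [345.3 168. ] level [343.7 168.6]
t S [349.3 244.   14.8  15.7] level [349.5 243.8]
w S [82.5 82.2 56.4 70.8] level [82.2 81.4]
w B [454.2  83.   75.7  87.9] level [454.3  80.3]
pivot [ 0.5972 -0.2146] yaw -99.42 TILT 0.9 +- 0.46 cost 0.82 bias [-0.5 -0.2 -0.3  0.7  0.2 -0.4 -0.1  0.  -0. ]
51.475
s S [317.5 218.2] level [317.3 217.7]
s B [345.5 168.1] level [343.7 168.6]
t S [349.2 244.   14.8  15.6] level [349.5 243.8]
w S [82.3 81.8 56.9 70.1] level [82.  81.2]
w B [454.   82.7  75.6  88. ] level [454.1  79.9]
pivot [ 0.597  -0.2147] yaw -99.44 TILT 0.81 +- 0.45 cost 0.98 bias [-0.7 -0.1 -0.3  0.7  0.2 -0.3 -0.  -0.1  0. ]
51.625
```

Run:
```python
from h import *
def det(s,e):
    im=s["pixels"].astype(int);m=((im[...,1]-im[...,0]>10)&(im[...,1]-im[...,2]>3)).astype(np.uint8)
    k,l,st,cc=cv2.connectedComponentsWithStats(m);c=np.array([cc[i] for i in range(1,k) if st[i][4]>100])
    return c[np.linalg.norm(c-e,axis=1).argmin()]
t=load("top1");s=load("side1");r=rings(t,60)
for n,i,z in(("big",1,.0175),("small",3,.0155)):
    c=det(t,r[i,:2]);P=onplane(t,[c],z)[0];e=proj(s,[P])[0];d=det(s,e);print(n,P.round(4),"side",d.round(2),"pred",e.round(2),"diff",(d-e).round(2))
# bystanders now, top view
L=load("L_top");
for a,b in zip(rings(L,60)[:,:2],onplane(L,rings(L,60)[:,:2],.02)): print(a.round(1),b.round(3))
```

```text
big [ 0.4148 -0.3619  0.0175] side [392.83 213.62] pred [392.45 213.82] diff [ 0.38 -0.2 ]
small [ 0.5244 -0.0932  0.0155] side [353.57 260.6 ] pred [353.09 260.89] diff [ 0.48 -0.29]
[506.1 461.5] [ 0.003 -0.501  0.02 ]
[543.1 459. ] [ 0.004 -0.613  0.02 ]
[579.6 456.9] [ 0.003 -0.727  0.02 ]
[174.1 331.8] [0.4  0.47 0.02]
[261.  250.3] [0.643 0.21  0.02 ]
[349.2 244. ] [ 0.658 -0.058  0.02 ]
[338.6 226.9] [ 0.712 -0.026  0.02 ]
[146.9 173.2] [0.898 0.575 0.02 ]
```

The arm now hangs still and within about 0.7–0.9° of level (measurement error about ±0.45°), which corresponds to roughly 1 mm of hanger position. The bystander rings I can check haven't moved. With about 12 s left, another correction would risk more than it gains, so I hand in.

```bash
python3 -c "
from h import *
print(job.close_job())"
```

```text
the job is handed in; nothing more can be done
None
```

The arm hangs by its hanger on the hook, free, still and about 0.7–0.9° off level (small end low, ±0.45°), handed in at about 52 s; it took two tipping passes and one re-hang, and I viewed 13 pictures, over the limit of 10.

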